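# Close the filter canister with its bayonet cap and switch the unit on

### The arm

A 6-joint arm with a two-finger parallel gripper is mounted at the origin on the work surface. World frame = base frame: x ahead of the robot, y to its left, z up, the work surface at z = 0. Lengths are in m, angles in rad, forces in N, time in s.
With the tool pointing down it reaches from about 0.25 to 0.775 m from the base axis. Payload 8.9 kg.
Tool frame: the origin (TCP) lies on the centre line of the jaws, within the pads' length; the fingertips stand 19 mm ahead of it and the grasp point (between the pads) is the TCP (nose_length is the distance from the TCP to the fingertips, in m); z points along the fingers, x is the direction in which the jaws open and shut, and the axes are right-handed (so a half turn about z gives the same grasp; the last joint's range is limited). The gripper opens to 85 mm and grips with 20 to 120 N. Pads are 22 mm wide; open, the fingers measure 114 mm over their backs; the gripper's body (76 mm by 85 mm) begins 54 mm behind the grasp point. The pads swing forward as they close: fully open they stand 13 mm farther back than shut.
Start: joints at [-1.455, 0.291, -0.153, 1.127, 0, 1.431], TCP at [0.132, -0.508, 0.25] pointing down, gripper open.
Joint ranges: [-2.52, 2.52], [-0.91, 1.74], [-1.3, 1.37], [-1.96, 2.02], [-1.52, 1.47], [-3.14, 3.14]. Speed limits (rad/s): [2.22, 2.22, 2.79, 3.14, 3.14, 3.14].

### API

Orientations are given as a rotation vector (axis times angle).
In Python, from cell import read_state, get_image, camera_params, job_done, nose_length gives the robot as it stands.
- The arm moves only by the tool drive_tool, never from a script. Its argument "commands" is a list of rows, each a list of 2 entries, a list of its own where there are three numbers: the shift along the tool's x, y, z in cm, then the turn about the tool's z in rad. In form: [[[x, y, z], twist], ...]. A call has 1 to 10 rows; each row is the pose to reach, as a shift and turn from the pose measured when the call began, along the tool's axes at that moment; what a row does not reach only later rows make up. A row lasts 1/12 s, in which the tool goes at most 41.7 mm and 7.16 degrees, less where a joint would pass 70% of its speed; a pose out of reach is approached as far as the arm can. A call with a gripper value outside its range is refused whole. "jaw" is the opening, from 0 (shut) to 1 (fully open), set as the call begins (left out, the last holds). The fingers move at their own pace and stop on an object; the grip force is fixed at half the most. Time passes only in rows, so rows that repeat a pose let the fingers close. It gives the time, the measured TCP pose, the force and the opening at its end, in the units of the state.
- read_state(): the state, without advancing time (a new reading comes with each control period).
- get_image(name): name is "scene" or "top"; returns the picture (384x512x3 uint8, blue, green, red); there is no depth.
- camera_params(name): a dict with "fx", "fy", "cx", "cy" (pixels), "xyz" and "rotation" of the camera in the world. Camera axes: x right, y up, looking along -z (the intrinsics and any distortion apply to the point x, -y, -z); pixel columns grow to the right and rows downward; lengths in m; the calibration is good to about 2 mm. A picture is of the moment at which its call begins. camera_params takes no time and is no camera call.
- job_done(): hands the job in, once; it reports no verdict.
The state is a dict: "t": time; "qpos": joint angles; "dq": joint speeds; "effort": joint torques, N m; "eef_pos": TCP position; "tcp_rot": TCP orientation; "contact_force": force on the tool from outside, world axes, zero at the start; "wrist_torque": the same for the moment, N m; "gripper_width": opening from 0.0 (shut) to 1.0 (fully open).
Only numpy, scipy, OpenCV 4.12 (cv2) and the standard library are available. Lean on these libraries where they do the work, as an engineer would, in place of code of your own. Each camera call takes 0.05 s, during which the arm holds its last target.

### The job

The leaning filter canister stands open: put its black bayonet cap (the one with two lugs) on it, lugs through the slots, press it down against the springy filter and turn it a quarter turn clockwise until it stops, so that it is locked. Only once the cap is locked, push the unit's run lever all the way over to the far side to start it. Leave everything else on the bench where it is.

Things in the scene. Friction and masses are not known exactly. Their poses are not given: they have to be found in the camera images.
- cap: Loose black bayonet cap, 0.15 to 0.3 kg, flat on the bench at the left or right. Disc 72 mm across, 10 mm thick, with two opposite lugs (24 mm wide, 10 mm thick) reaching 47 mm from the axis: 94 mm over the lugs. Hub 42 mm across from 10 to 24 mm above the underside, grip bar above it. Origin: centre of the underside; x along lugs and bar, z up. A half turn makes no difference.
- cap_bar (a point): Middle of the cap's upright grip bar, 43 mm above the underside, on the axis. The bar is 62 mm long along the cap's x (same line as the lugs), 16 mm thick along its y, and spans 24 to 62 mm above the underside.
- cap_lug (a point): Top face of one of the cap's two lugs, 42 mm from the axis along cap x.
- mouth: Bayonet mouth of the aluminium canister (120 mm outside diameter), fixed to the unit. Origin: centre of the mouth's floor; z = canister axis, pointing out, leaning 30 degrees from vertical to the unit's front (robot side). x = line of the two slots, 45 degrees counter-clockwise (about z) from the mouth's front-to-back line; y = line of the lugs when locked. Wall inner radius 52 mm.
- slot (a point): Middle of one of the two open slots, 46 mm from the axis along the mouth's +x (the other is at -x), 14 mm above the floor. Each slot is 33 mm wide at its inner edge and wider outward; between them two dark lips, inner radius 39 mm, 14 to 20 mm above the floor. The lugs pass under the lips only with the cap's underside pressed to 0 to 4 mm above the floor.
- stop_line (a point): Where the lug that entered at point slot ends when locked: 90 degrees clockwise (seen looking into the mouth), on the mouth's -y, 46 mm from the axis. Stops under the lips end the turn there (1 to 2 degrees further). The other way it stops after about 45 degrees, not locked. Locked and let go, the cap is lifted against the lips, its underside about 4 mm above the floor.
- cartridge (a joint): Travel in m of the sprung filter cartridge (pale ribbed disc, 70 mm across) in the mouth: 0 = free, top 8 mm above the floor; 0.008 = pressed flush with the floor. It takes about 3 N to start and 10 N when flush, along the canister axis.
- unit: Fixed air-filter unit: white base box 200 (x) x 235 (y) x 50 mm high (from 85 mm to the -y side to 150 mm to the +y side of the origin), canister on top. Origin on the bench under the middle of the base's depth; x from its front (robot side) to its back, z up. The mouth's origin is at (-30, 0, 165) mm in this frame.
- run_lever_tip (a point): Centre of the 26 mm black ball at the top of the run lever, on the +y side of the base (left of the canister seen from the robot). The lever pivots about the unit y axis at (-10, 108, 72) mm in the unit frame; the ball travels 77 mm from front to back, 142 mm above the bench at both ends and 152 mm midway.
- run_lever (a joint): Angle of the run lever in rad: 0 = leaning to the unit's front (robot side, -x of the unit), 1.0 = fully over to the back (+x of the unit). It is 80 mm long, pivots near the base about the unit's y axis, turns with light friction and stays where left. Off at the start (0 to 0.2); on = over at the back stop.
- plain_lid: black round lid, 96 mm across, 62 mm high, same upright grip bar as the cap but NO lugs; does not belong to the canister; origin at the centre of its underside
- microplate: white flat plate with a grid of small wells, 85 x 127 x 14 mm, origin under its centre; 127 mm along its own y
- beaker: clear open glass beaker, 70 mm across, 90 mm high, origin under its centre
- bottle: amber glass bottle with black cap, 68 mm across, 150 mm high, origin under its centre
- tip_box: grey box of pipette tips, 120 (own x) x 85 (own y) x 60 mm high, origin under its centre
Things that resemble listed ones, but are neither listed nor needed, are in the scene too. Leave any pink look-alike of the cap alone.

How it is judged:
On the way, in this order (a step that is already met when the one before it is completed fails the run):
1. cap pressed home and turned a quarter turn, lugs locked under the lips (angle between the z axis of cap and the z axis of mouth, either way round below 0.12 rad and z of cap in the frame of mouth between -0.003 and 0.007 m and distance between cap and mouth below 0.011 m and angle between the x axis of cap and the y axis of mouth, either way round below 0.22 rad), for 0.2 s.
2. run lever pushed over to the far side (value of joint run_lever above 0.8 rad), for 0.2 s.
At the end, for the whole second after the job is handed in: The cap sits square in the mouth (axis within 0.12 rad of the canister's, its underside 3 mm below to 7 mm above the mouth's floor, its origin within 11 mm of the mouth's), its lugs are within 0.22 rad of the locked line (mouth's y), at rest, and the run lever stands beyond 0.8 rad (all of step 1 and value of joint run_lever above 0.8 rad and linear speed of cap below 0.02 m/s); the robot touches nothing.
It fails at once if the run lever is thrown (beyond 0.5 rad) while the cap is not locked (value of joint run_lever above 0.5 rad and not (angle between the z axis of cap and the z axis of mouth, either way round below 0.12 rad and z of cap in the frame of mouth between -0.003 and 0.007 m and distance between cap and mouth below 0.011 m and angle between the x axis of cap and the y axis of mouth, either way round below 0.22 rad)).
It fails at once if a bystander is moved more than 40 mm (distance of any of plain_lid, microplate, beaker, bottle, tip_box from where it was at the start of the episode above 0.04 m).
It also fails if it takes over 58 s, if anything falls off the work surface, if the arm or the gripper's body presses on something with over 40 N, if the wrist force passes 120 N, or if a joint passes its speed limit or range.

## Working session

There is one attempt and no reset: what is moved stays moved. The work goes in short steps, Python scripts to look and compute and a tool call to move; the robot and the scene stay as the last step left them, time stands still between calls to the robot, and variables do not carry over. Pictures are saved under pics/ and viewed, and the job is handed in when it is done.

Besides the shell and the picture viewer there is one more tool, called after "Call:" by a JSON object that holds its "api" and its "payload". drive_tool: Moves the arm, as the interface text tells. Its arguments: {"type":"object","properties":{"commands":{"type":"array"},"jaw":{"type":"number"}},"required":["commands"]}

```bash
mkdir -p pics; ls; python3 - <<'E'
from cell import *
import cv2
print(read_state(), nose_length)
for n in("scene","top"):
    cv2.imwrite(f"pics/{n}0.png",get_image(n)); print(n,camera_params(n))
E
```

```text
pics
{'t': 0.0, 'qpos': array([-1.45529216e+00,  2.91321676e-01, -1.54121249e-01,  1.12670328e+00,
        2.91486626e-05,  1.43146971e+00]), 'dq': array([-0.0007523 ,  0.00150129, -0.00172633, -0.00043688, -0.00054892,
        0.00077539]), 'effort': array([ 4.22924073e-03, -5.37148082e+01,  3.31365073e+01,  1.60862727e-02,
        3.43395754e-05, -9.19785805e-06]), 'eef_pos': array([ 0.13229358, -0.50763085,  0.24971268]), 'tcp_rot': array([-2.48493367e+00,  1.92054982e+00,  1.44815460e-03]), 'contact_force': array([-0.30424128, -0.02068263, -0.17976189]), 'wrist_torque': array([-0.06543271,  0.01468792, -0.00777364]), 'gripper_width': 1.0011705077368422} 0.019
scene {'fx': 493.57900211469774, 'fy': 493.57900211469774, 'cx': 259.7329160094295, 'cy': 199.79602815170958, 'xyz': array([ 1.49280665, -0.47367055,  1.41471955]), 'rotation': array([0.61238724, 0.41577024, 1.09191347])}
top {'fx': 496.15788758651337, 'fy': 496.15788758651337, 'cx': 259.3293564149739, 'cy': 196.7074518509173, 'xyz': array([ 0.39003657, -0.07887624,  1.86592354]), 'rotation': array([ 0.0375594 , -0.04519263, -1.57830247])}
```

View pics/scene0.png

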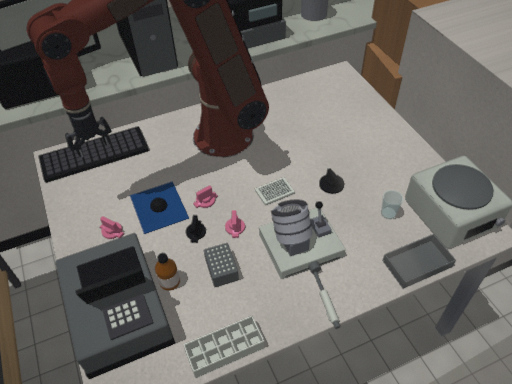

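View pics/top0.png

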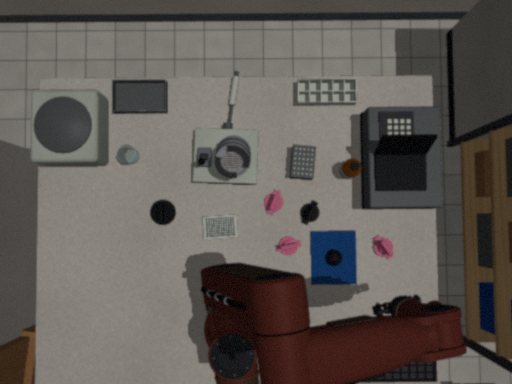

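```bash
cat > h.py <<'E'
import numpy as np, cv2
from cell import *
from scipy.spatial.transform import Rotation as R
def proj(n,P):
    c=camera_params(n); P=np.atleast_2d(P)
    q=R.from_rotvec(c['rotation']).inv().apply(P-c['xyz'])
    return np.c_[c['fx']*q[:,0]/-q[:,2]+c['cx'], c['fy']*-q[:,1]/-q[:,2]+c['cy']]
def ray(n,u,v,z):
    c=camera_params(n); d=R.from_rotvec(c['rotation']).apply([(u-c['cx'])/c['fx'],-(v-c['cy'])/c['fy'],-1])
    return c['xyz']+d*(z-c['xyz'][2])/d[2]
def crop(img,x0,y0,w,h,s,f):
    cv2.imwrite(f,cv2.resize(img[y0:y0+h,x0:x0+w],None,fx=s,fy=s,interpolation=cv2.INTER_CUBIC))
E
python3 - <<'E'
from h import *
t=cv2.imread('pics/top0.png');s=cv2.imread('pics/scene0.png')
a=lambda i,x,y,w,h:cv2.convertScaleAbs(cv2.resize(i[y:y+h,x:x+w],(400,int(400*h/w)),interpolation=cv2.INTER_CUBIC),alpha=1.6,beta=20)
cv2.imwrite('pics/c1.png',np.vstack([np.hstack([a(t,285,190,50,37),a(t,185,120,80,59)[:296]]),np.hstack([a(s,165,200,60,44)[:293],a(s,250,190,100,74)[:293]])]) )
E
```

```text
Traceback (most recent call last):
ValueError: all the input array dimensions except for the concatenation axis must match exactly, but along dimension 0, the array at index 0 has size 296 and the array at index 1 has size 295
```

```bash
python3 - <<'E'
from h import *
t=cv2.imread('pics/top0.png');s=cv2.imread('pics/scene0.png')
a=lambda i,x,y,w,h:cv2.convertScaleAbs(cv2.resize(i[y:y+h,x:x+w],(400,300),interpolation=cv2.INTER_CUBIC),alpha=1.6,beta=20)
cv2.imwrite('pics/c1.png',np.vstack([np.hstack([a(t,285,190,48,36),a(t,185,120,80,60)]),np.hstack([a(s,165,200,60,45),a(s,250,190,100,75)])]) )
E
```

```text
(no output)
```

View pics/c1.png

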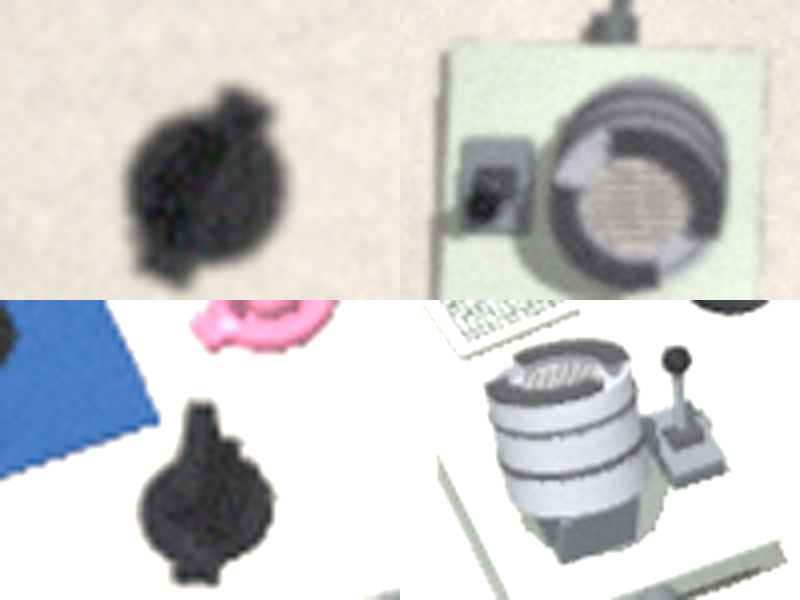

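```bash
cat > fitcap.py <<'E'
from h import *
from scipy.optimize import minimize
def cyl(r,z0,z1):
    a=np.linspace(0,2*np.pi,48); return np.vstack([np.c_[r*np.cos(a),r*np.sin(a),0*a+z] for z in(z0,z1)])
def box(x0,x1,y0,y1,z0,z1): return np.array([[x,y,z] for x in(x0,x1) for y in(y0,y1) for z in(z0,z1)],float)
parts=[cyl(.036,0,.01),box(-.047,.047,-.012,.012,0,.01),cyl(.021,.01,.024),box(-.031,.031,-.008,.008,.024,.062)]
def ren(n,p,box,S=4):
    x0,y0,w,h=box; m=np.zeros((h*S,w*S),np.uint8)
    r=R.from_euler('z',p[2])
    for q in parts:
        u=(proj(n,r.apply(q)+[p[0],p[1],0])+.5-[x0,y0])*S
        cv2.fillConvexPoly(m,cv2.convexHull(np.round(u*16).astype(np.int32).reshape(-1,1,2)),255,shift=4)
    return cv2.resize(m,(w,h),interpolation=cv2.INTER_AREA)/255.
bx={'top':(288,194,44,36),'scene':(180,204,30,40)}
im={n:cv2.imread(f'pics/{n}0.png',0).astype(float) for n in bx}
def tgt(n):
    x,y,w,h=bx[n]; g=im[n][y:y+h,x:x+w]; lo,hi=np.percentile(g,8),np.percentile(g,70); print(n,lo,hi)
    t=np.clip((hi-g)/(hi-lo),0,1); return t
T={n:tgt(n) for n in bx}
if 1:
    t=T['scene']; # blank blue mat/pink zones
    c=cv2.imread('pics/scene0.png').astype(int); x,y,w,h=bx['scene']; c=c[y:y+h,x:x+w]; sat=c.max(2)-c.min(2); t[sat>60]=0
def cost(p,ns=('top','scene')): return sum(((ren(n,p,bx[n])-T[n])**2).mean() for n in ns)
p0=ray('top',310,212,.01); print(p0)
for ns in (('top',),('scene',),('top','scene')):
    best=min((minimize(cost,[p0[0],p0[1],a],args=(ns,),method='Nelder-Mead',options=dict(initial_simplex=[[p0[0],p0[1],a],[p0[0]+.01,p0[1],a],[p0[0],p0[1]+.01,a],[p0[0],p0[1],a+.3]])) for a in(-.9,-.5,0,.5,1.)),key=lambda r:r.fun); print(ns,best.x,best.fun)
p=best.x
o=np.hstack([cv2.resize(np.hstack([ren(n,p,bx[n]),T[n]]),(400,300)) for n in bx]); cv2.imwrite('pics/fit.png',o*255)
E
python3 fitcap.py
python3 - <<'E'
from h import *
t=cv2.imread('pics/top0.png');s=cv2.imread('pics/scene0.png')
crop(t,186,112,80,75,8,'pics/u_top.png'); crop(s,250,190,100,90,6.6,'pics/u_sc.png')
E
```

```text
top 21.0 133.0
scene 22.0 169.0
[ 0.42898962 -0.27740182  0.01      ]
('top',) [ 0.42932033 -0.27428098 -0.47237337] 0.007238010308909164Traceback (most recent call last):
  File "fitcap.py", line 26, in <module>
    best=min((minimize(cost,[p0[0],p0[1],a],args=(ns,),method='Nelder-Mead',options=dict(initial_simplex=[[p0[0],p0[1],a],[p0[0]+.01,p0[1],a],[p0[0],p0[1]+.01,a],[p0[0],p0[1],a+.3]])) for a in(-.9,-.5,0,.5,1.)),key=lambda r:r.fun); print(ns,best.x,best.fun)
  File "fitcap.py", line 26, in <genexpr>
    best=min((minimize(cost,[p0[0],p0[1],a],args=(ns,),method='Nelder-Mead',options=dict(initial_simplex=[[p0[0],p0[1],a],[p0[0]+.01,p0[1],a],[p0[0],p0[1]+.01,a],[p0[0],p0[1],a+.3]])) for a in(-.9,-.5,0,.5,1.)),key=lambda r:r.fun); print(ns,best.x,best.fun)
              ~~~~~~~~^^^^^^^^^^^^^^^^^^^^^^^^^^^^^^^^^^^^^^^^^^^^^^^^^^^^^^^^^^^^^^^^^^^^^^^^^^^^^^^^^^^^^^^^^^^^^^^^^^^^^^^^^^^^^^^^^^^^^^^^^^^^^^^^^^^^^^^^^^^^^^^^^^^^^^^^^^^^^^^^^
    res = _minimize_neldermead(fun, x0, args, callback, bounds=bounds,
                               **options)
    fxcc = func(xcc)
    fx = function(np.copy(x), *(wrapper_args + args))
  File "fitcap.py", line 23, in cost
    def cost(p,ns=('top','scene')): return sum(((ren(n,p,bx[n])-T[n])**2).mean() for n in ns)
                                           ~~~^^^^^^^^^^^^^^^^^^^^^^^^^^^^^^^^^^^^^^^^^^^^^^^
  File "fitcap.py", line 23, in <genexpr>
    def cost(p,ns=('top','scene')): return sum(((ren(n,p,bx[n])-T[n])**2).mean() for n in ns)
                                                 ~~~^^^^^^^^^^^
  File "fitcap.py", line 11, in ren
    u=(proj(n,r.apply(q)+[p[0],p[1],0])+.5-[x0,y0])*S
       ~~~~^^^^^^^^^^^^^^^^^^^^^^^^^^^^
  File "h.py", line 5, in proj
    c=camera_params(n); P=np.atleast_2d(P)
ValueError: time passes only in moves, steps and waits
```

View pics/u_top.png

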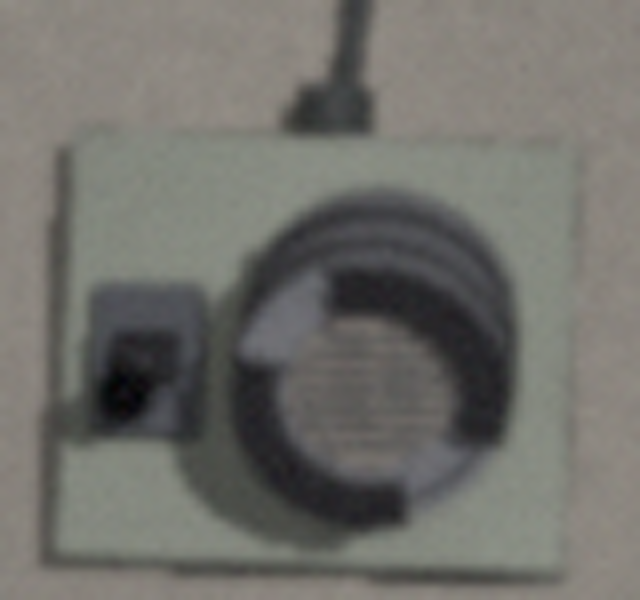

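View pics/u_sc.png

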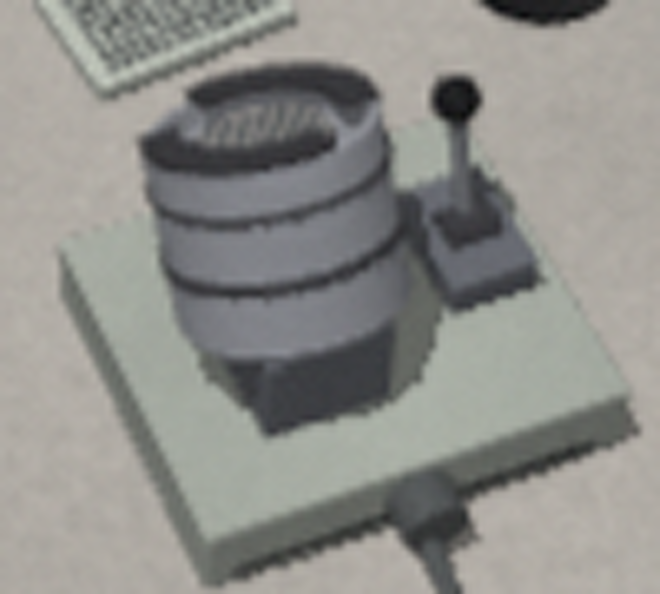

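```bash
python3 - <<'E'
import pickle
from cell import camera_params
pickle.dump({n:camera_params(n) for n in('top','scene')},open('cam.pkl','wb'))
E
sed -i 's/^def proj/import pickle\nCAM=pickle.load(open("cam.pkl","rb"))\ncamera_params=lambda n:CAM[n]\ndef proj/' h.py
python3 fitcap.py
cat > fitunit.py <<'E'
from h import *
from scipy.optimize import least_squares
T=lambda a:(np.array(a)+.5)/8-.5+[186,112]
S=lambda a:(np.array(a)+.5)/6.6-.5+[250,190]
ob=[('top',T([75,137]),(.1,.15,.05)),('top',T([577,150]),(.1,-.085,.05)),('top',T([565,572]),(-.1,-.085,.05)),('top',T([52,560]),(-.1,.15,.05)),
('scene',S([60,250]),(-.1,-.085,.05)),('scene',S([207,545]),(.1,-.085,.05)),('scene',S([630,398]),(.1,.15,.05))]
W=lambda p,q:R.from_euler('z',p[2]).apply(q)+[p[0],p[1],0]
f=lambda p:np.concatenate([(proj(n,W(p,q))[0]-o) for n,o,q in ob])
r=least_squares(f,[.55,0,0]);p=r.x
np.save('unit.npy',p)
if __name__=='__main__':
    print(p,r.fun.reshape(-1,2).round(2))
    lev=lambda th:np.array([-.010+.08*np.sin(th-.5),.108,.072+.08*np.cos(th-.5)])
    print('ball obs',T([125,390]),S([457,100]))
    for th in(0,.1,.2): print(th,proj('top',W(p,lev(th))),proj('scene',W(p,lev(th))))
    M=R.from_matrix(np.c_[np.cross([0,1,0],[-.5,0,np.cos(np.pi/6)]),[0,1,0],[-.5,0,np.cos(np.pi/6)]])*R.from_euler('z',0)
    # front-to-back line = M x
    Mm=M*R.from_euler('z',np.pi/4)
    mz=Mm.as_matrix()[:,2];print('mouth axes in unit\n',Mm.as_matrix().round(3))
    a=np.linspace(0,2*np.pi,60)
    for n,(x0,y0,w,h,s) in {'top':(186,112,80,75,8),'scene':(250,190,100,90,6.6)}.items():
        i=cv2.imread(f'pics/{n}0.png')[y0:y0+h,x0:x0+w]; i=cv2.resize(i,None,fx=s,fy=s,interpolation=cv2.INTER_CUBIC)
        def pl(q,c):
            u=(proj(n,W(p,np.atleast_2d(q)))-[x0,y0]+.5)*s; cv2.polylines(i,[np.round(u).astype(np.int32)],False,c,1)
        mo=lambda q:Mm.apply(q)+[-.03,0,.165]
        for rr,z,c in((.039,.02,(0,0,255)),(.06,.02,(0,255,0)),(.035,.008,(255,0,0))): pl(mo(np.c_[rr*np.cos(a),rr*np.sin(a),0*a+z]),c)
        for sg in(1,-1): pl(mo([[sg*.039,.0165,.02],[sg*.039,-.0165,.02]]),(0,255,255))
        pl(mo([[0.046,0,.014],[0,0,0],[0,0,.05]]),(255,0,255))
        cv2.imwrite(f'pics/ov_{n}.png',i)
E
python3 fitunit.py
```

```text
top 21.0 133.0
scene 22.0 169.0
[ 0.42898962 -0.27740182  0.01      ]
('top',) [ 0.42932033 -0.27428098 -0.47237337] 0.007238010308909164
('scene',) [ 0.43083789 -0.27232104 -0.46641721] 0.01624503746276422
('top', 'scene') [ 0.43037    -0.27284748 -0.45572352] 0.026100241915125968
[ 0.63943628  0.00422983 -0.03749193] [[-0.79 -1.66]
 [ 0.12 -1.37]
 [ 0.   -0.12]
 [ 0.1  -0.52]
 [-1.41 -1.43]
 [-0.51 -0.46]
 [ 0.06 -1.55]]
ball obs [201.1875 160.3125] [318.81818182 204.72727273]
0 [[201.29456361 164.42462778]] [[315.86940753 202.87422782]]
0.1 [[201.25620457 162.25059763]] [[316.90288547 203.73246885]]
0.2 [[201.24467179 160.00653316]] [[317.97084483 204.80585756]]
mouth axes in unit
 [[ 0.612 -0.612 -0.5  ]
 [ 0.707  0.707  0.   ]
 [ 0.354 -0.354  0.866]][ WARN:0@3.147] global loadsave.cpp:1063 imwrite_ Unsupported depth image for selected encoder is fallbacked to CV_8U.
```

View pics/fit.png

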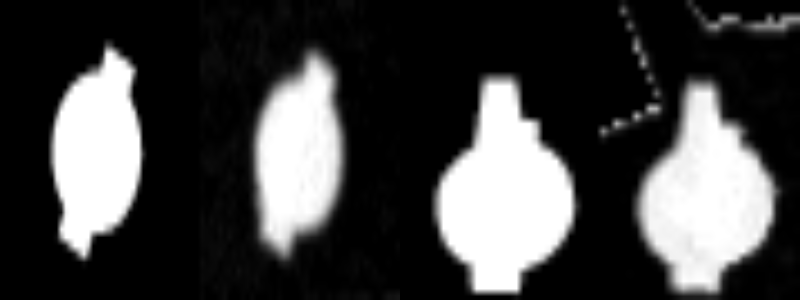

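View pics/ov_top.png

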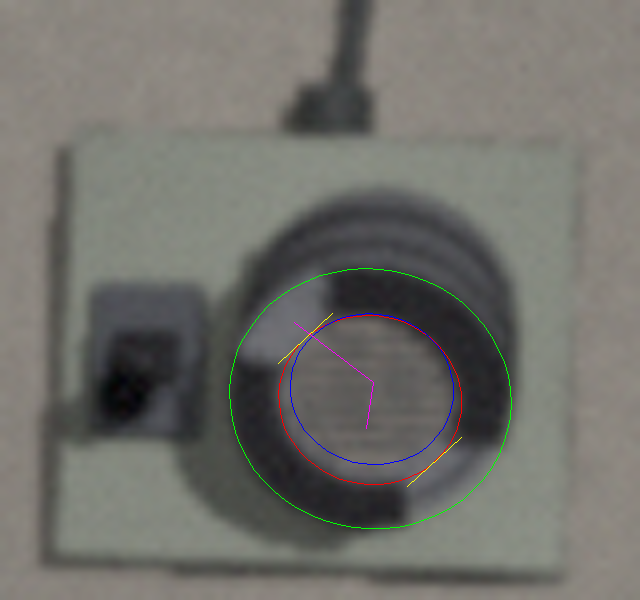

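View pics/ov_scene.png

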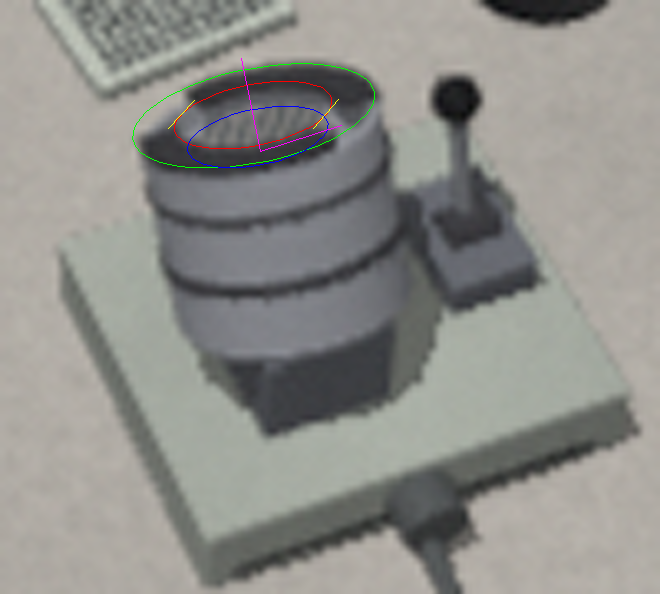

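```bash
cat > fit2.py <<'E'
from h import *
from scipy.optimize import least_squares
import fitcap
from fitunit import ob,T,S,W
Mm=R.from_matrix(np.c_[np.cross([0,1,0],[-.5,0,np.cos(np.pi/6)]),[0,1,0],[-.5,0,np.cos(np.pi/6)]])*R.from_euler('z',np.pi/4)
a=np.linspace(0,2*np.pi,200)
mo=lambda q:Mm.apply(q)+[-.03,0,.165]
circ=lambda r,z:mo(np.c_[r*np.cos(a),r*np.sin(a),0*a+z])
# extremal observations (camera, radius, z, axis, min/max, pixel)
ex=[('top',.039,.02,0,'min',T([279,0])[0]),('top',.039,.02,0,'max',T([458,0])[0]),('top',.039,.02,1,'max',T([0,481])[1]),('top',.039,.02,1,'min',T([0,314])[1]),
('top',.06,.02,0,'min',T([236,0])[0]),('top',.06,.02,0,'max',T([512,0])[0]),('top',.06,.02,1,'max',T([0,527])[1]),('top',.06,.02,1,'min',T([0,268])[1]),
('scene',.06,.02,0,'min',S([141,0])[0]),('scene',.06,.02,0,'max',S([384,0])[0]),('scene',.06,.02,1,'min',S([0,63])[1]),('scene',.06,.02,1,'max',S([0,172])[1])]
def f(v):
    p=v[:3]; off={'top':v[3:5],'scene':v[5:7]}; sh=v[7]; out=[]
    for n,o,q in ob:
        q=np.array(q); q=q-np.sign(q)*[sh,sh,0]; out+=list(proj(n,W(p,q))[0]+off[n]-o)
    for n,r,z,ax,mm,o in ex:
        out.append(getattr(proj(n,W(p,circ(r,z)))[:,ax],mm)()+off[n][ax]-o)
    return np.array(out+list(v[3:7]/.7*.7))
r=least_squares(f,[.64,0,0,0,0,0,0,0]); v=r.x; print(v.round(4)); print(r.fun.round(2)); np.save('unit2.npy',v[:3])
E
python3 fit2.py
```

```text
top 21.0 133.0
scene 22.0 169.0
[ 0.42898962 -0.27740182  0.01      ]
('top',) [ 0.42932033 -0.27428098 -0.47237337] 0.007238010308909164
('scene',) [ 0.43083789 -0.27232104 -0.46641721] 0.01624503746276422
('top', 'scene') [ 0.43037    -0.27284748 -0.45572352] 0.026100241915125968
[ 0.6412  0.0046 -0.041   0.2853  0.8105  0.4883  0.4993  0.0014]
[-0.14 -1.06 -0.02 -0.57 -0.3  -0.11  0.6  -0.71 -0.02 -0.51  0.42 -0.12
  0.31 -0.73 -0.01  0.48  0.61  0.36 -0.79 -0.11  0.41  0.26 -0.53 -0.68
  0.8   0.06  0.29  0.81  0.49  0.5 ][ WARN:0@3.424] global loadsave.cpp:1063 imwrite_ Unsupported depth image for selected encoder is fallbacked to CV_8U.
```

```bash
cat >> h.py <<'E'
def go(P,psi=None):
    "world target -> tool cm & twist (down or tilted; twist to make tool x heading psi about world z approx)"
    s=read_state(); r=R.from_rotvec(s['tcp_rot']); d=r.inv().apply(np.array(P)-s['eef_pos'])*100
    x=r.as_matrix()[:,0]; tw=None
    if psi is not None: tw=-((psi-np.arctan2(x[1],x[0])+np.pi)%(2*np.pi)-np.pi)
    print('t',s['t'],'pos',s['eef_pos'].round(4),'z',r.as_matrix()[:,2].round(3),'psi',np.arctan2(x[1],x[0]),'-> shift cm',d.round(2),'twist',tw)
E
python3 -c "
from h import *
go([.430,-.273,.12],-.465+np.pi/2)"
```

```text
t 0.1 pos [ 0.1323 -0.5077  0.2498] z [-0.     0.001 -1.   ] psi -1.3160180737163047 -> shift cm [-15.19 -34.73  13.  ] twist -2.4218144005112014
```

Call:
{"api": "drive_tool", "payload": {"commands": [[[-1.5,-3,1],-0.12],[[-3,-6.5,2.5],-0.24],[[-4.5,-10,4],-0.36],[[-6,-13.5,5.5],-0.48],[[-7.5,-17,7],-0.6],[[-9,-20.5,8.5],-0.72],[[-10.5,-24,10],-0.84],[[-12,-27.5,11.5],-0.96],[[-13.5,-31,12.5],-1.08],[[-15.2,-34.7,13],-1.2]], "jaw": 1}}

```text
t: 0.93
eef_pos: [0.4302, -0.2712, 0.1185]
tcp_rot: [-3.135, 0.173, 0.003]
contact_force: [1.6, -1.7, -0.2]
gripper_width: 1.001
```

```bash
python3 -c "
from h import *
go([.430,-.273,.05],-.465+np.pi/2)"
```

```text
t 0.9333 pos [ 0.4302 -0.2712  0.1185] z [-0.002  0.002 -1.   ] psi -0.1104159487273563 -> shift cm [0.02 0.2  6.84] twist -1.2162122755222526
```

Call:
{"api": "drive_tool", "payload": {"commands": [[[0,0.1,0],-0.12],[[0,0.2,0],-0.24],[[0,0.2,0],-0.36],[[0,0.2,0],-0.48],[[0,0.2,0],-0.6],[[0,0.2,0],-0.72],[[0,0.2,0],-0.84],[[0,0.2,0],-0.96],[[0,0.2,0],-1.08],[[0,0.2,0],-1.2]]}}

```text
t: 1.77
eef_pos: [0.4297, -0.2729, 0.1182]
tcp_rot: [-2.679, -1.634, 0.001]
contact_force: [-0.1, -0.2, 0.5]
gripper_width: 1.006
```

```bash
python3 -c "
from h import *
t=get_image('top');s=get_image('scene')
cv2.imwrite('pics/top1.png',t);cv2.imwrite('pics/scene1.png',s)
crop(t,270,180,80,60,8,'pics/d1.png');crop(s,150,170,80,60,8,'pics/d2.png')
go([.430,-.273,.05],-.465+np.pi/2)"
```

```text
t 1.8667 pos [ 0.4298 -0.273   0.1182] z [-0.002  0.003 -1.   ] psi 1.0917048741762896 -> shift cm [-0.    0.05  6.82] twist -0.014091452618607114
```

View pics/d1.png

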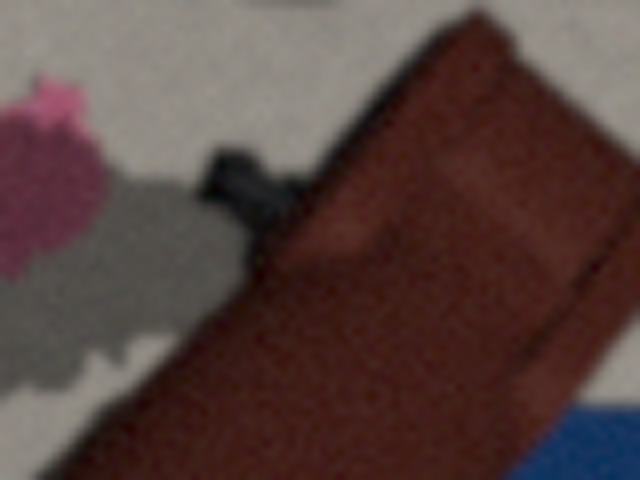

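View pics/d2.png

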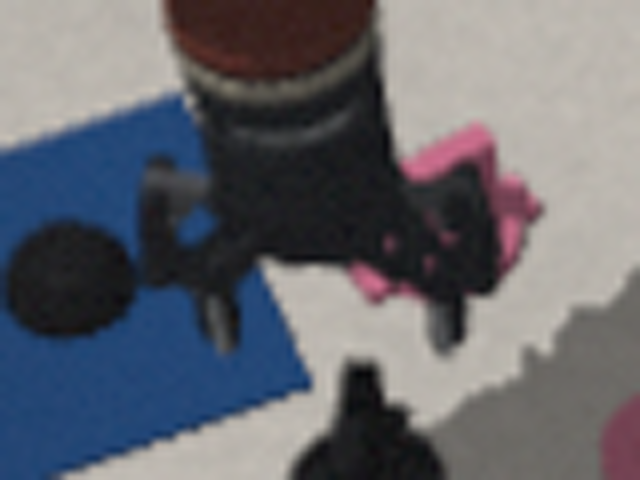

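Call:
{"api": "drive_tool", "payload": {"commands": [[[0,0,2],-0.014],[[0,0,4],-0.014],[[0,0,5.5],-0.014],[[0,0,6.3],-0.014],[[0,0.0,6.8],-0.014],[[0,0,6.8],-0.014],[[0,0,6.8],-0.014]]}}

```text
t: 2.45
eef_pos: [0.4298, -0.2729, 0.0506]
tcp_rot: [-2.672, -1.646, 0.001]
contact_force: [0.9, -0.3, -0.1]
gripper_width: 0.997
```

```bash
python3 -c "
from h import *
s=get_image('scene')
crop(s,150,170,80,60,8,'pics/d3.png')
go([.430,-.273,.05],-.465+np.pi/2)"
```

```text
t 2.5 pos [ 0.43   -0.2731  0.0509] z [-0.002  0.002 -1.   ] psi 1.1048730668168187 -> shift cm [ 0.01 -0.01  0.09] twist -0.0009232599780775175
```

View pics/d3.png

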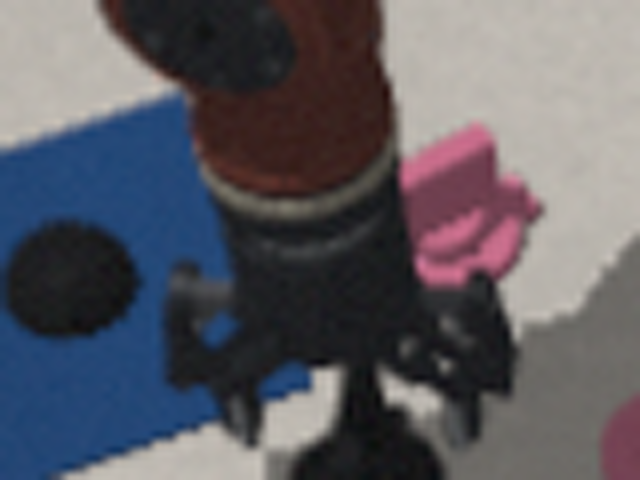

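Bar (x≈362) lies midway between the fingers (≈240, 470). Close.

Call:
{"api": "drive_tool", "payload": {"commands": [[[0,0,0],0],[[0,0,0],0],[[0,0,0],0],[[0,0,0],0],[[0,0,0],0],[[0,0,0],0],[[0,0,0],0],[[0,0,0],0]], "jaw": 0}}

```text
t: 3.17
eef_pos: [0.4302, -0.2732, 0.0511]
tcp_rot: [-2.672, -1.647, 0.0]
contact_force: [-0.4, 1.4, 4.2]
gripper_width: 0.175
```

Call:
{"api": "drive_tool", "payload": {"commands": [[[0,0,-1],0],[[0,0,-3],0],[[0,0,-6],0],[[0,0,-10],0],[[0,0,-14],0],[[0,0,-18],0],[[0,0,-22],0],[[0,0,-26],0],[[0,0,-30],0],[[0,0,-30],0]]}}

```text
t: 4.0
eef_pos: [0.432, -0.275, 0.3591]
tcp_rot: [2.668, 1.644, 0.005]
contact_force: [0.3, -0.6, -2.3]
gripper_width: 0.179
```

```bash
python3 -c "
from h import *
go([.68,0,.35],1.106)
print(read_state()['qpos'],read_state()['contact_force'])"
```

```text
t 4.0 pos [ 0.432  -0.275   0.3591] z [ 0.007 -0.005 -1.   ] psi 1.1048676942333235 -> shift cm [35.71  9.79  0.94] twist -0.0011323057666765557
[-7.10100991e-01  2.24381093e-01  4.11367066e-02  1.37917674e+00
  5.81057657e-04 -2.44175964e-01] [ 0.25571995 -0.57055618 -2.27404782]
```

Call:
{"api": "drive_tool", "payload": {"commands": [[[2,0.5,0],-0.12],[[5,1.4,0],-0.24],[[9,2.5,0],-0.36],[[13,3.6,0],-0.48],[[17,4.7,0],-0.6],[[21,5.8,0],-0.72],[[25,6.9,0],-0.84],[[29,8,0],-0.96],[[33,9,0.5],-1.08],[[35.7,9.8,0.9],-1.2]]}}

```text
t: 4.83
eef_pos: [0.6811, 0.0032, 0.3501]
tcp_rot: [1.262, 2.869, -0.002]
contact_force: [1.3, -1.4, -1.2]
gripper_width: 0.179
```

```bash
python3 -c "
from h import *
go([1.0,0,.35],2.316)
print(read_state()['qpos'],read_state()['contact_force'])"
```

```text
t 4.8333 pos [0.6811 0.0032 0.3501] z [ 0.007 -0.004 -1.   ] psi 2.3126171232135584 -> shift cm [-21.78  23.29   0.22] twist -0.0033828767864414466
[-0.10089309  0.60144897  0.59212712  1.55453469 -0.00349727 -0.84273356] [ 1.33678657 -1.42166077 -1.16204177]
```

Call:
{"api": "drive_tool", "payload": {"commands": [[[0,0,-4],0],[[0,0,-8],0],[[0,0,-12],0],[[0,0,-16],0],[[0,0,-20],0],[[0,0,-24],0],[[0,0,-28],0],[[0,0,-28],0]]}}

```text
t: 5.5
eef_pos: [0.6269, 0.0039, 0.5295]
tcp_rot: [1.245, 2.831, 0.022]
contact_force: [-0.1, 0.7, -1.0]
gripper_width: 0.178
```

```bash
python3 -c "
from h import *
go([.68,0,.65],2.316)
print(read_state()['qpos'],read_state()['contact_force'])"
```

```text
t 5.5 pos [0.6269 0.0039 0.5295] z [ 0.05  -0.007 -0.999] psi 2.3121605262503127 -> shift cm [ -4.33   4.04 -11.76] twist -0.0038394737496871834
[-1.09760074e-01  6.10438997e-01  1.11214998e+00  2.02197042e+00
 -1.23336484e-03 -8.51784162e-01] [-0.13476008  0.70086429 -1.02606368]
```

Call:
{"api": "drive_tool", "payload": {"commands": [[[0,0,-4],0],[[0,0,-8],0],[[0,0,-12],0]]}}

```text
t: 5.75
eef_pos: [0.5908, 0.0042, 0.5711]
tcp_rot: [1.229, 2.795, 0.043]
contact_force: [0.1, -0.1, -0.9]
gripper_width: 0.174
```

```bash
python3 -c "
from h import *
go([.68,0,.65],2.316)
print(read_state()['qpos'],read_state()['contact_force'])"
```

```text
t 5.75 pos [0.5908 0.0042 0.5711] z [ 0.092 -0.01  -0.996] psi 2.3107310414488347 -> shift cm [-6.86  6.74 -7.04] twist -0.005268958551165159
[-1.17160299e-01  5.08602281e-01  1.05213669e+00  2.02187273e+00
  1.24341300e-03 -8.59163015e-01] [ 0.09811915 -0.11503871 -0.93869927]
```

Call:
{"api": "drive_tool", "payload": {"commands": [[[-2,2,-3],0],[[-4,4,-6],0],[[-6,6,-9],0],[[-8,8,-12],0]]}}

```text
t: 6.08
eef_pos: [0.6114, 0.0013, 0.577]
tcp_rot: [1.214, 2.759, 0.064]
contact_force: [0.1, 0.5, -2.0]
gripper_width: 0.174
```

```bash
python3 -c "
from h import *
go([.68,0,.65],2.316)
print(read_state()['qpos'],read_state()['contact_force'])"
```

```text
t 6.0833 pos [0.6114 0.0013 0.577 ] z [ 0.133 -0.012 -0.991] psi 2.3084089925909446 -> shift cm [-5.41  5.58 -6.33] twist -0.007591007409055273
[-0.11922589  0.53958297  1.1234244   2.02122607  0.00375384 -0.86103578] [ 0.06467566  0.45705067 -1.95001377]
```

Call:
{"api": "drive_tool", "payload": {"commands": [[[-1,1,-4],0],[[-2,2,-8],0],[[-3,3,-12],0]]}}

```text
t: 6.33
eef_pos: [0.5953, 0.001, 0.6055]
tcp_rot: [1.196, 2.72, 0.086]
contact_force: [-0.6, -0.2, -1.5]
gripper_width: 0.177
```

Call:
{"api": "drive_tool", "payload": {"commands": [[[-1,1,-4],0],[[-2,2,-8],0],[[-3,3,-12],0]]}}

```text
t: 6.58
eef_pos: [0.5781, 0.001, 0.634]
tcp_rot: [1.178, 2.679, 0.107]
contact_force: [0.4, 0.3, -2.2]
gripper_width: 0.176
```

```bash
python3 -c "
from h import *
go([.68,0,.65],2.316)
print(read_state()['qpos'],read_state()['contact_force'])"
```

```text
t 6.5833 pos [0.5781 0.001  0.634 ] z [ 0.222 -0.019 -0.975] psi 2.3003890547660397 -> shift cm [-7.04  7.51  0.71] twist -0.015610945233960116
[-0.13004044  0.43559491  1.11103255  2.02136399  0.01006475 -0.87123916] [ 0.437212    0.25163087 -2.23962296]
```

Call:
{"api": "drive_tool", "payload": {"commands": [[[-1,1,-4],0],[[-2,2,-8],0],[[-3,3,-12],0]]}}

```text
t: 6.83
eef_pos: [0.5602, 0.0014, 0.6604]
tcp_rot: [1.16, 2.639, 0.127]
contact_force: [0.5, 0.2, -2.4]
gripper_width: 0.175
```

Call:
{"api": "drive_tool", "payload": {"commands": [[[-1,1,-4],0],[[-2,2,-8],0],[[-3,3,-12],0]]}}

```text
t: 7.08
eef_pos: [0.5415, 0.0022, 0.6859]
tcp_rot: [1.143, 2.599, 0.146]
contact_force: [0.7, 0.4, -1.5]
gripper_width: 0.173
```

Call:
{"api": "drive_tool", "payload": {"commands": [[[-1,1,-4],0],[[-2,2,-8],0],[[-3,3,-12],0]]}}

```text
t: 7.33
eef_pos: [0.522, 0.0035, 0.7105]
tcp_rot: [1.125, 2.558, 0.164]
contact_force: [-0.3, -0.6, -1.6]
gripper_width: 0.172
```

```bash
python3 -c "
from h import *
go([.68,0,.65],2.316)
print(read_state()['qpos'],read_state()['contact_force'])"
```

```text
t 7.3333 pos [0.522  0.0035 0.7105] z [ 0.352 -0.031 -0.935] psi 2.279919807492762 -> shift cm [-8.61  9.27 11.24] twist -0.03608019250723782
[-0.14562065  0.28681538  1.09816024  2.02124468  0.02061907 -0.88432528] [-0.25628657 -0.56400626 -1.56852156]
```

Call:
{"api": "drive_tool", "payload": {"commands": [[[-1,1,-4],0],[[-2,2,-8],0],[[-3,3,-12],0]]}}

```text
t: 7.58
eef_pos: [0.5016, 0.0053, 0.7341]
tcp_rot: [1.107, 2.517, 0.181]
contact_force: [0.1, -0.5, -1.8]
gripper_width: 0.176
```

Call:
{"api": "drive_tool", "payload": {"commands": [[[-1,1,-4],0],[[-2,2,-8],0],[[-3,3,-12],0]]}}

```text
t: 7.83
eef_pos: [0.4803, 0.0076, 0.7566]
tcp_rot: [1.088, 2.476, 0.198]
contact_force: [-0.5, -0.5, -1.7]
gripper_width: 0.176
```

Call:
{"api": "drive_tool", "payload": {"commands": [[[-1,1,-4],0],[[-2,2,-8],0],[[-3,3,-12],0]]}}

```text
t: 8.08
eef_pos: [0.4582, 0.0106, 0.778]
tcp_rot: [1.07, 2.435, 0.214]
contact_force: [0.0, -0.8, -1.8]
gripper_width: 0.178
```

```bash
python3 -c "
from h import *
go([.68,0,.65],2.316)
print(read_state()['qpos'],read_state()['contact_force'])"
```

```text
t 8.0833 pos [0.4582 0.0106 0.778 ] z [ 0.477 -0.045 -0.878] psi 2.2480707329003637 -> shift cm [-9.21  9.7  21.86] twist -0.06792926709963609
[-0.15712781  0.14217832  1.09119457  2.02123623  0.03035608 -0.89171906] [ 0.0110851  -0.84501562 -1.80646443]
```

Call:
{"api": "drive_tool", "payload": {"commands": [[[-1,1,-4],0],[[-2,2,-8],0]]}}

```text
t: 8.25
eef_pos: [0.4408, 0.0134, 0.7967]
tcp_rot: [1.053, 2.395, 0.228]
contact_force: [-0.4, 0.9, -2.0]
gripper_width: 0.176
```

```bash
cat >> h.py <<'E'
U=np.array([.640,.0045,-.04])
def mouth():
    Mm=R.from_matrix(np.c_[np.cross([0,1,0],[-.5,0,np.cos(np.pi/6)]),[0,1,0],[-.5,0,np.cos(np.pi/6)]])*R.from_euler('z',np.pi/4)
    Ru=R.from_euler('z',U[2]); return Ru*Mm, Ru.apply([-.03,0,.165])+[U[0],U[1],0]
def rel():
    "cap pose in mouth frame"
    s=read_state(); r=R.from_rotvec(s['tcp_rot']); Rm,o=mouth()
    cap=s['eef_pos']+r.apply([0,0,.051]); q=Rm.inv().apply(cap-o)
    ax=(Rm.inv()*r).as_matrix()
    print('t %.2f'%s['t'],'cap in mouth mm',(q*1000).round(1),'toolz in mouth',ax[:,2].round(3),'angle of tool x from mouth y',np.arctan2(-ax[0,0],ax[1,0]).round(4),'F',s['contact_force'].round(1),'w',s['gripper_width'].round(3))
    return s,r,Rm,o,q
def tgt(h,ang=0.,dx=0,dy=0):
    "cap to height h (m) over mouth floor; ang = cap angle about mouth z wanted (neg = clockwise)"
    s,r,Rm,o,q=rel()
    d=Rm.apply(np.array([dx,dy,h])-q); ax=(Rm.inv()*r).as_matrix()
    cur=np.arctan2(-ax[0,0],ax[1,0])
    print('shift cm',(r.inv().apply(d)*100).round(2),'twist',round(-(ang-cur),3), 'world d',(d*100).round(1))
E
python3 -c "
from h import *
tgt(.08)
print(mouth()[1])
go([.68,0,.65],2.316)
print(read_state()['qpos'],read_state()['contact_force'])"
```

```text
Traceback (most recent call last):
  File "h.py", line 35, in tgt
    s,r,Rm,o,q=rel()
               ~~~^^
  File "h.py", line 31, in rel
    print('t %.2f'%s['t'],'cap in mouth mm',(q*1000).round(1),'toolz in mouth',ax[:,2].round(3),'angle of tool x from mouth y',np.arctan2(-ax[0,0],ax[1,0]).round(4),'F',s['contact_force'].round(1),'w',s['gripper_width'].round(3))
                                                                                                                                                                                                         ^^^^^^^^^^^^^^^^^^^^^^^^
AttributeError: 'float' object has no attribute 'round'
```

```bash
sed -i "s/s\['gripper_width'\].round(3)/s['gripper_width']/" h.py
python3 -c "
from h import *
tgt(.08)
print(mouth()[1])
print(read_state()['qpos'],read_state()['contact_force'])"
```

```text
t 8.25 cap in mouth mm [ 119.9 -120.7  580.8] toolz in mouth [-0.007 -0.033 -0.999] angle of tool x from mouth y 0.0046 F [-0.4  0.9 -2. ] w 0.1759273886126067
shift cm [ 13.79 -11.56  49.74] twist 0.005 world d [ 10.3  -0.4 -51.9]
[0.610024   0.00569968 0.165     ]
[-0.15840981  0.10587186  1.09834646  2.02139261  0.03226167 -0.89157963] [-0.4164084   0.85413588 -1.98690522]
```

Call:
{"api": "drive_tool", "payload": {"commands": [[[0.5,-0.5,2],0],[[1.5,-1.3,5.5],0],[[2.6,-2.2,9.5],0],[[3.7,-3.1,13.5],0],[[4.8,-4.0,17.5],0],[[5.9,-4.9,21.5],0],[[7,-5.9,25.5],0],[[8.1,-6.8,29.5],0],[[9.2,-7.7,33.5],0],[[10.1,-8.5,36.5],0]]}}

```text
t: 9.08
eef_pos: [0.5093, 0.011, 0.45]
tcp_rot: [1.053, 2.394, 0.228]
contact_force: [0.1, 0.2, -1.5]
gripper_width: 0.174
```

```bash
python3 -c "
from h import *
tgt(.06)"
```

```text
t 9.08 cap in mouth mm [ 39.6 -39.9 246.2] toolz in mouth [-0.007 -0.034 -0.999] angle of tool x from mouth y 0.0047 F [ 0.1  0.2 -1.5] w 0.17445641587925428
shift cm [ 4.64 -3.81 18.5 ] twist 0.005 world d [  4.4  -0.2 -18.9]
```

Call:
{"api": "drive_tool", "payload": {"commands": [[[1,-0.8,3],0],[[2.2,-1.8,6.5],0],[[3.4,-2.8,10],0],[[4.3,-3.5,13.5],0],[[4.6,-3.8,16.5],0],[[4.6,-3.8,18.2],0],[[4.6,-3.8,18.5],0],[[4.6,-3.8,18.5],0]]}}

```text
t: 9.75
eef_pos: [0.5537, 0.0092, 0.2601]
tcp_rot: [1.054, 2.396, 0.228]
contact_force: [-1.1, 0.6, -1.1]
gripper_width: 0.181
```

```bash
python3 -c "
from h import *
tgt(.012)
t=get_image('top');s=get_image('scene')
cv2.imwrite('pics/top2.png',t);cv2.imwrite('pics/scene2.png',s)
crop(t,186,112,80,75,8,'pics/e1.png');crop(s,240,150,100,90,6.6,'pics/e2.png')
"
```

```text
t 9.75 cap in mouth mm [-0.4  0.1 59.6] toolz in mouth [-0.008 -0.033 -0.999] angle of tool x from mouth y 0.0046 F [-1.1  0.6 -1.1] w 0.18098700894027012
shift cm [0.14 0.08 4.76] twist 0.005 world d [ 2.4 -0.1 -4.1]
```

View pics/e1.png

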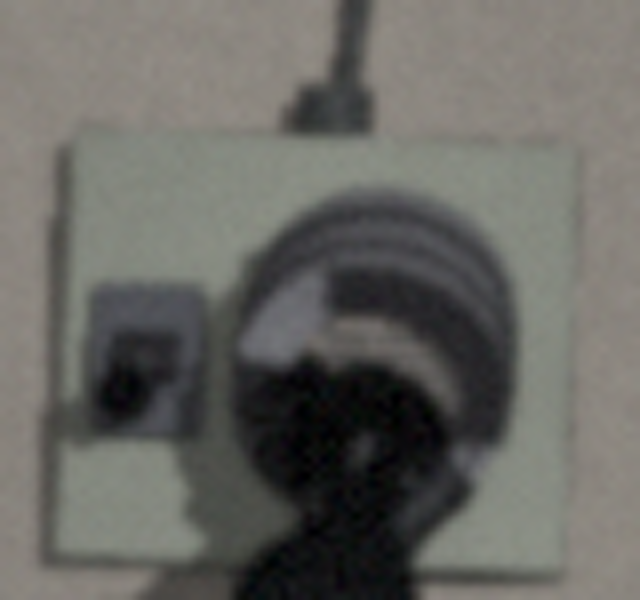

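View pics/e2.png

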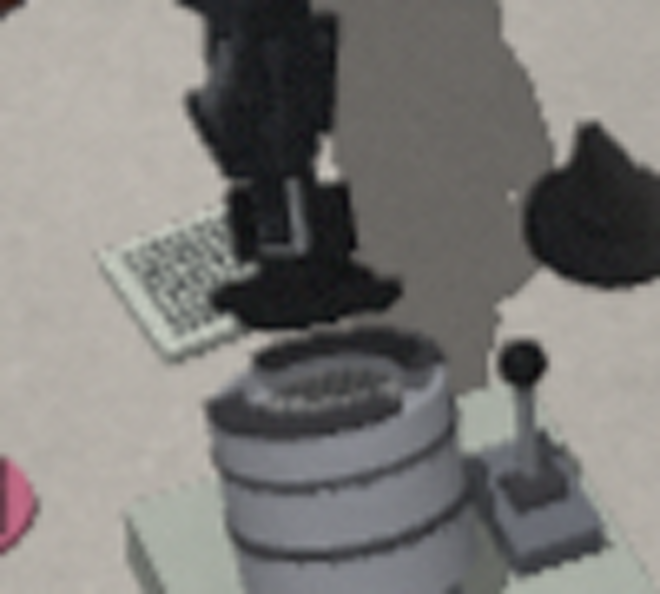

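```bash
cat > ov.py <<'E'
import sys; from h import *
from fitcap_parts import parts
a=np.linspace(0,2*np.pi,60)
tag=sys.argv[1]
s,r,Rm,o,q=rel()
Rc=r*R.from_matrix(np.array([[0,1,0],[1,0,0],[0,0,-1]]).T) # cap x=tool y, y=tool x, z=-tool z
cap=s['eef_pos']+r.apply([0,0,.051])
B={'top':(200,130,60,50,12),'scene':(255,165,70,55,11)}
for n,(x0,y0,w,h,k) in B.items():
    i=cv2.imread(f'pics/{n}{tag}.png')[y0:y0+h,x0:x0+w]; i=cv2.convertScaleAbs(cv2.resize(i,None,fx=k,fy=k,interpolation=cv2.INTER_CUBIC),alpha=1.5,beta=25)
    def pl(P,c,cl=True):
        u=(proj(n,P)-[x0,y0]+.5)*k; cv2.polylines(i,[np.round(u).astype(np.int32)],cl,c,1)
    for rr,z,c in((.039,.02,(0,0,255)),(.06,.02,(0,255,0))): pl(Rm.apply(np.c_[rr*np.cos(a),rr*np.sin(a),0*a+z])+o,c)
    for p in parts:
        u=(proj(n,Rc.apply(p)+cap)-[x0,y0]+.5)*k; cv2.polylines(i,[cv2.convexHull(np.round(u).astype(np.int32))],True,(255,0,255),1)
    cv2.imwrite(f'pics/ov{tag}_{n}.png',i)
E
sed -n '/^def cyl/,/^parts/p' fitcap.py | sed '1i import numpy as np' > fitcap_parts.py; python3 ov.py 2
```

```text
t 9.85 cap in mouth mm [ 0.9 -1.3 61.1] toolz in mouth [-0.005 -0.036 -0.999] angle of tool x from mouth y 0.0048 F [ 0.1 -0.  -1.4] w 0.1779800389194667
```

View pics/ov2_top.png

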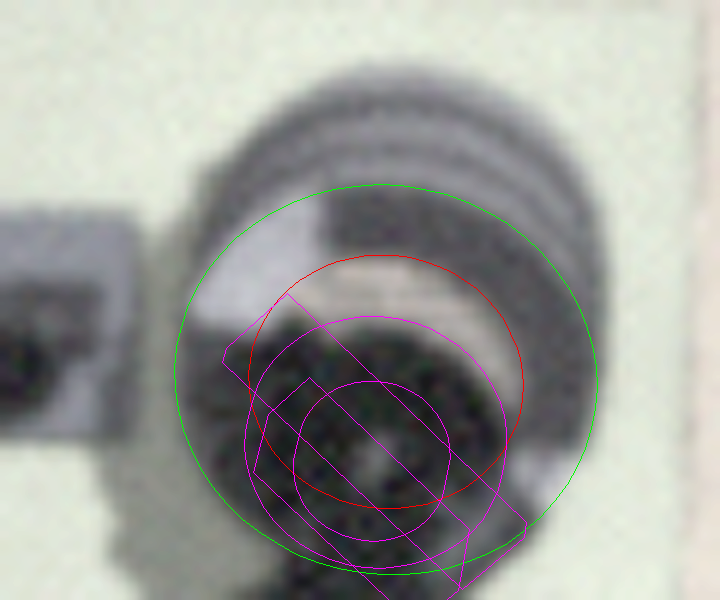

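View pics/ov2_scene.png

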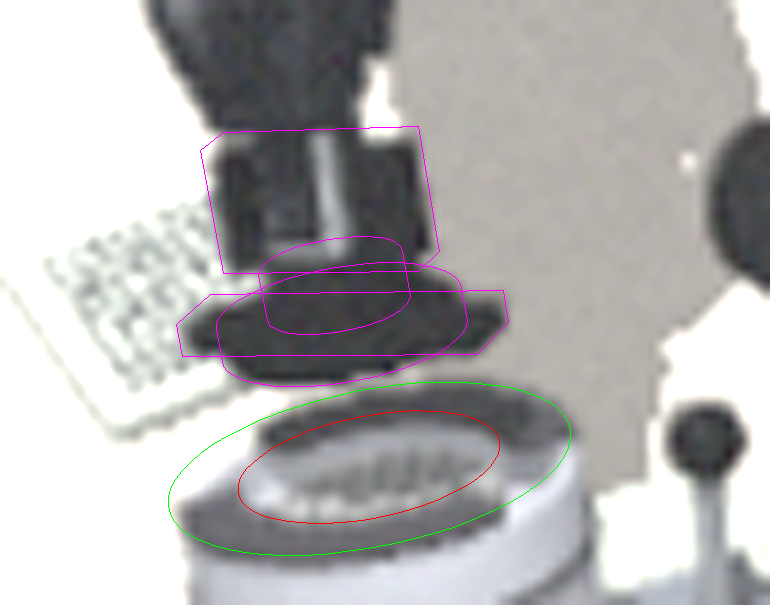

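```bash
python3 -c "
from h import *
Rm,o=mouth(); J=[]
for n in('top','scene'):
    p=proj(n,o)[0]; J.append(np.array([proj(n,o+d)[0]-p for d in np.eye(3)*.001]).T)
J=np.vstack(J);print(J.round(3)); b=[.15,-.5,.6,.1]
d=np.linalg.solve(J.T@J+.01*np.eye(3),J.T@b);print(d,Rm.inv().apply(d))
s=read_state();print(s['eef_pos'])
"
```

```text
[[-0.001 -0.29  -0.015]
 [-0.289  0.002 -0.037]
 [ 0.138  0.276  0.009]
 [ 0.218 -0.102 -0.193]]
[1.69392023 0.33452032 0.91244468] [ 1.63513728 -1.06663547 -0.04939374]
[0.55447725 0.00917922 0.26230079]
```

```bash
python3 -c "
from h import *
tgt(.022,0,.002,-.0018);tgt(.010,0,.002,-.0018)
"
```

```text
t 9.85 cap in mouth mm [ 0.9 -1.3 61.1] toolz in mouth [-0.005 -0.036 -0.999] angle of tool x from mouth y 0.0048 F [ 0.1 -0.  -1.4] w 0.1779800389194667
shift cm [0.08 0.13 3.91] twist 0.005 world d [ 2.1 -0.  -3.3]
t 9.85 cap in mouth mm [ 0.9 -1.3 61.1] toolz in mouth [-0.005 -0.036 -0.999] angle of tool x from mouth y 0.0048 F [ 0.1 -0.  -1.4] w 0.1779800389194667
shift cm [0.13 0.13 5.11] twist 0.005 world d [ 2.7 -0.1 -4.4]
```

Call:
{"api": "drive_tool", "payload": {"commands": [[[0,0.05,1],0],[[0.05,0.1,2],0],[[0.05,0.1,3],0],[[0.08,0.13,3.6],0],[[0.08,0.13,3.9],0],[[0.08,0.13,3.9],0]]}}

```text
t: 10.35
eef_pos: [0.5752, 0.0087, 0.229]
tcp_rot: [1.052, 2.393, 0.229]
contact_force: [-1.2, -0.4, -2.9]
gripper_width: 0.175
```

```bash
python3 -c "
from h import *
tgt(.010,0,.002,-.0018)
t=get_image('top');s=get_image('scene')
cv2.imwrite('pics/top3.png',t);cv2.imwrite('pics/scene3.png',s)
"; python3 ov.py 3
```

```text
t 10.35 cap in mouth mm [ 2.1 -1.9 21.9] toolz in mouth [-0.005 -0.035 -0.999] angle of tool x from mouth y 0.0048 F [-1.2 -0.4 -2.9] w 0.17538615119836504
shift cm [ 0.05 -0.    1.19] twist 0.005 world d [ 0.6 -0.  -1. ]
t 10.45 cap in mouth mm [ 2.3 -2.1 22.4] toolz in mouth [-0.005 -0.036 -0.999] angle of tool x from mouth y 0.0048 F [-0.2 -0.5 -1.3] w 0.17543901338453372
```

View pics/ov3_top.png

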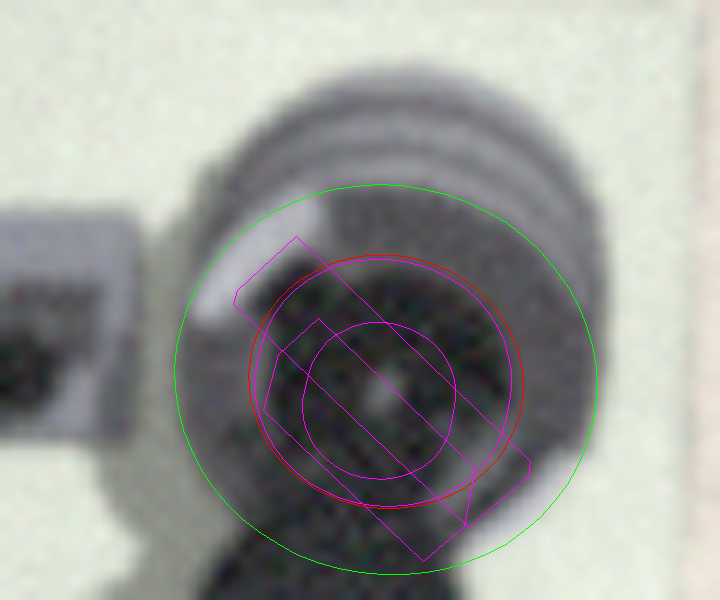

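View pics/ov3_scene.png

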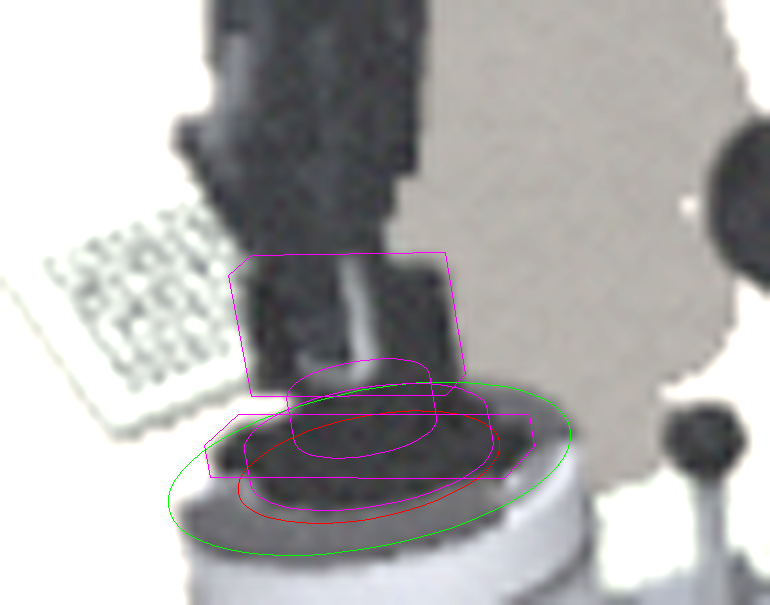

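Call:
{"api": "drive_tool", "payload": {"commands": [[[0,0,0.3],0],[[0,0,0.6],0],[[0.02,0,0.8],0],[[0.02,0,0.8],0]]}}

```text
t: 10.78
eef_pos: [0.5768, 0.0091, 0.2247]
tcp_rot: [1.051, 2.393, 0.228]
contact_force: [-55.1, 6.2, 48.4]
gripper_width: 0.179
```

```bash
python3 -c "
from h import *
tgt(.008,0,.002,-.0018)
"
```

```text
t 10.78 cap in mouth mm [ 1.9 -1.1 17.4] toolz in mouth [-0.005 -0.036 -0.999] angle of tool x from mouth y 0.0056 F [-55.1   6.2  48.4] w 0.17939685532934596
shift cm [-0.04  0.02  0.94] twist 0.006 world d [ 0.5 -0.1 -0.8]
```

Call:
{"api": "drive_tool", "payload": {"commands": [[[0,0,-0.4],0],[[0,0,-0.6],0],[[0,0,-0.6],0]]}}

```text
t: 11.03
eef_pos: [0.574, 0.0094, 0.2308]
tcp_rot: [1.05, 2.391, 0.229]
contact_force: [1.0, -0.2, -1.2]
gripper_width: 0.179
```

```bash
python3 -c "
from h import *
tgt(.019,0,.0005,-.0003);s=read_state();print(s['wrist_torque'])
t=get_image('top');s=get_image('scene')
cv2.imwrite('pics/top4.png',t);cv2.imwrite('pics/scene4.png',s)
"; python3 ov.py 4
```

```text
t 11.03 cap in mouth mm [ 2.5 -1.5 24.1] toolz in mouth [-0.004 -0.037 -0.999] angle of tool x from mouth y 0.0057 F [ 1.  -0.2 -1.2] w 0.17882259069728124
shift cm [ 0.14 -0.2   0.51] twist 0.006 world d [ 0.1 -0.1 -0.6]
[ 0.10982456  0.77185468 -0.01785836]
t 11.13 cap in mouth mm [ 2.1 -1.1 23.3] toolz in mouth [-0.005 -0.036 -0.999] angle of tool x from mouth y 0.0056 F [ 1.2 -0.1 -2.5] w 0.17497928708699176
```

View pics/ov4_top.png

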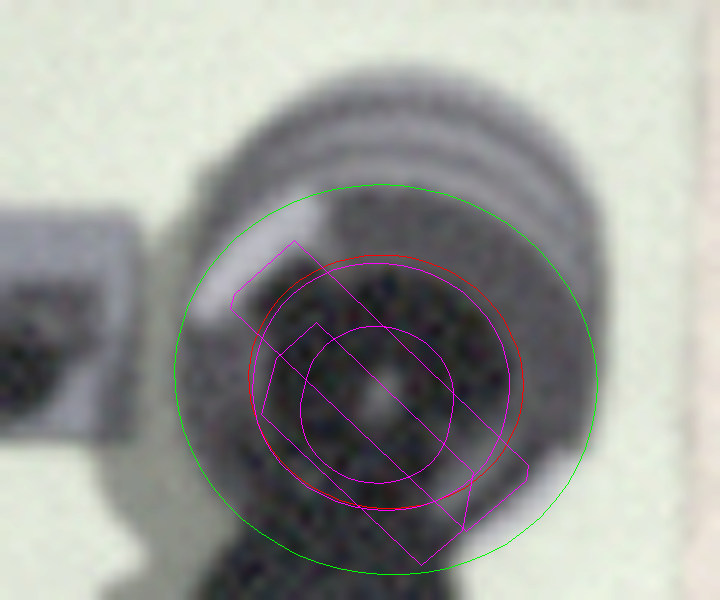

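View pics/ov4_scene.png

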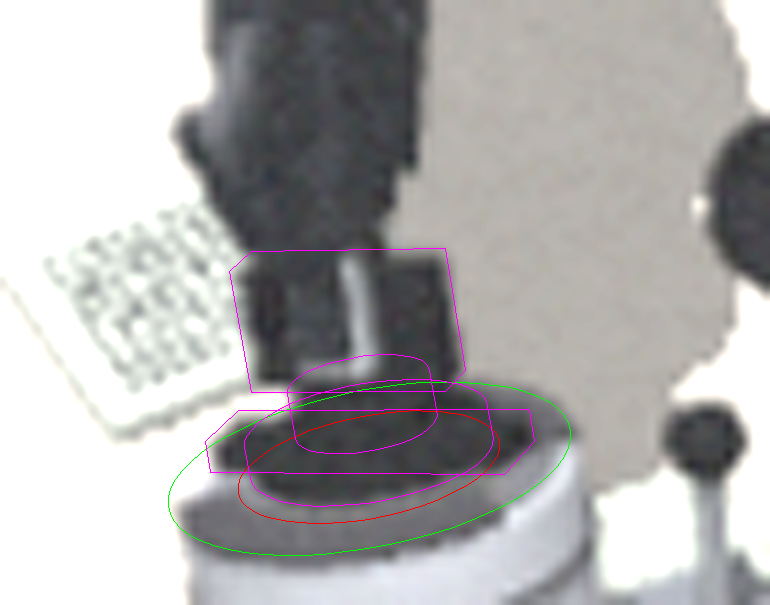

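Call:
{"api": "drive_tool", "payload": {"commands": [[[0.14,-0.1,0],0],[[0.14,-0.2,0.2],0],[[0.14,-0.2,0.5],0],[[0.14,-0.2,0.6],0],[[0.15,-0.2,0.7],0]]}}

```text
t: 11.55
eef_pos: [0.5754, 0.0086, 0.2221]
tcp_rot: [1.051, 2.393, 0.228]
contact_force: [0.2, -0.3, -3.1]
gripper_width: 0.176
```

```bash
cat >> h.py <<'E'
def ft():
    s=read_state(); Rm,o=mouth(); r=R.from_rotvec(s['tcp_rot'])
    F=Rm.inv().apply(s['contact_force']); T=Rm.inv().apply(s['wrist_torque']); print('mouth F',F.round(1),'torque',T.round(2))
E
python3 -c "
from h import *
tgt(.012,0,.0005,-.0003);ft()
"
```

```text
t 11.55 cap in mouth mm [-0.3  0.3 15.8] toolz in mouth [-0.005 -0.036 -0.999] angle of tool x from mouth y 0.0055 F [ 0.2 -0.3 -3.1] w 0.17622403164559464
shift cm [-0.05  0.08  0.38] twist 0.005 world d [ 0.3 -0.  -0.3]
mouth F [-1.2  0.7 -2.8] torque [ 0.59  0.53 -0.02]
```

Call:
{"api": "drive_tool", "payload": {"commands": [[[0,0,0.2],0],[[0,0,0.4],0],[[0,0,0.6],0],[[0,0,0.6],0]]}}

```text
t: 11.88
eef_pos: [0.5787, 0.0083, 0.2167]
tcp_rot: [1.051, 2.393, 0.228]
contact_force: [-2.2, 0.5, 0.4]
gripper_width: 0.182
```

```bash
python3 -c "
from h import *
tgt(.002,0,.000,-.000);ft()
"
```

```text
t 11.88 cap in mouth mm [-0.3  0.1  9.5] toolz in mouth [-0.006 -0.036 -0.999] angle of tool x from mouth y 0.0055 F [-2.2  0.5  0.4] w 0.18183599276293874
shift cm [0.02 0.03 0.75] twist 0.005 world d [ 0.4 -0.  -0.6]
mouth F [-1.   1.5  1.4] torque [ 0.72  0.58 -0.  ]
```

Call:
{"api": "drive_tool", "payload": {"commands": [[[0,0,0.2],0],[[0,0,0.4],0],[[0,0,0.6],0],[[0,0,0.8],0],[[0,0,0.9],0]]}}

```text
t: 12.3
eef_pos: [0.5836, 0.0076, 0.2099]
tcp_rot: [1.051, 2.392, 0.228]
contact_force: [-18.2, -1.5, 20.6]
gripper_width: 0.177
```

```bash
python3 -c "
from h import *
tgt(.001,0,.000,-.000);ft()
"
```

```text
t 12.30 cap in mouth mm [ 0.1 -1.   1.2] toolz in mouth [-0.005 -0.037 -0.999] angle of tool x from mouth y 0.0056 F [-18.2  -1.5  20.6] w 0.17665899574386273
shift cm [ 0.1  -0.    0.01] twist 0.006 world d [-0.1  0.1 -0.1]
mouth F [-5.4  2.2 26.9] torque [1.67 1.57 0.01]
```

Call:
{"api": "drive_tool", "payload": {"commands": [[[0,0,0.1],0.05],[[0,0,0.1],0.15],[[0,0,0.1],0.25],[[0,0,0.1],0.35],[[0,0,0.1],0.45]]}}

```text
t: 12.72
eef_pos: [0.5816, 0.0067, 0.2084]
tcp_rot: [1.586, 2.123, 0.378]
contact_force: [-30.5, -5.6, 23.0]
gripper_width: 0.178
```

```bash
python3 -c "
from h import *
tgt(.001,-1.57,.000,-.000);ft();print(read_state()['qpos'])
"
```

```text
t 12.72 cap in mouth mm [-2.7  0.1  0.8] toolz in mouth [-0.01  -0.036 -0.999] angle of tool x from mouth y -0.4495 F [-30.5  -5.6  23. ] w 0.17800897612613908
shift cm [ 0.1   0.25 -0.02] twist 1.121 world d [0.2 0.2 0.1]
mouth F [-15.2   5.6  35.1] torque [2.42 3.54 0.43]
[-0.11829198  0.08861408 -0.70878355  0.23026144  0.0077763  -0.40338256]
```

Call:
{"api": "drive_tool", "payload": {"commands": [[[0,0,0.05],0.1],[[0,0,0.05],0.2],[[0,0,0.05],0.3],[[0,0,0.05],0.4],[[0,0,0.05],0.5],[[0,0,0.05],0.6]]}}

```text
t: 13.22
eef_pos: [0.5803, 0.006, 0.2076]
tcp_rot: [2.207, 1.597, 0.561]
contact_force: [-18.8, -4.0, 15.6]
gripper_width: 0.176
```

```bash
python3 -c "
from h import *
tgt(.001,-1.57,.000,-.000);ft();print(read_state()['qpos'])
"
```

```text
t 13.22 cap in mouth mm [-4.4  0.6  0.8] toolz in mouth [-0.013 -0.036 -0.999] angle of tool x from mouth y -1.0543 F [-18.8  -4.   15.6] w 0.17623422431535524
shift cm [ 0.35  0.27 -0.02] twist 0.516 world d [0.3 0.3 0.2]
mouth F [-9.3  2.6 22.8] torque [1.57 2.42 0.48]
[-0.11872281  0.08809137 -0.71026876  0.23127561  0.00574012  0.20078225]
```

Call:
{"api": "drive_tool", "payload": {"commands": [[[0,0,0.05],0.1],[[0,0,0.05],0.2],[[0,0,0.05],0.3],[[0,0,0.05],0.4],[[0,0,0.05],0.48],[[0,0,0.05],0.54],[[0,0,0.05],0.56]]}}

```text
t: 13.8
eef_pos: [0.5825, 0.0082, 0.2088]
tcp_rot: [2.654, 0.959, 0.713]
contact_force: [2.8, 9.8, 4.4]
gripper_width: 0.173
```

```bash
python3 -c "
from h import *
tgt(.001,-1.57,.000,-.000);ft();print(read_state()['qpos'])
t=get_image('top');s=get_image('scene')
cv2.imwrite('pics/top5.png',t);cv2.imwrite('pics/scene5.png',s)
"; python3 ov.py 5
```

```text
t 13.80 cap in mouth mm [-0.7  0.6  0.8] toolz in mouth [-0.006 -0.035 -0.999] angle of tool x from mouth y -1.6151 F [2.8 9.8 4.4] w 0.1729071441201391
shift cm [ 0.08  0.06 -0.02] twist -0.045 world d [0.1 0.  0.1]
mouth F [10.   4.   2.6] torque [ 1.95 -2.13  0.96]
[-0.11717741  0.08865167 -0.70869343  0.22821622  0.01092205  0.76337207]
t 13.90 cap in mouth mm [-0.6  0.5  0.8] toolz in mouth [-0.006 -0.036 -0.999] angle of tool x from mouth y -1.6125 F [ 2.1 10.5  3.8] w 0.17779387674259278
```

View pics/ov5_top.png

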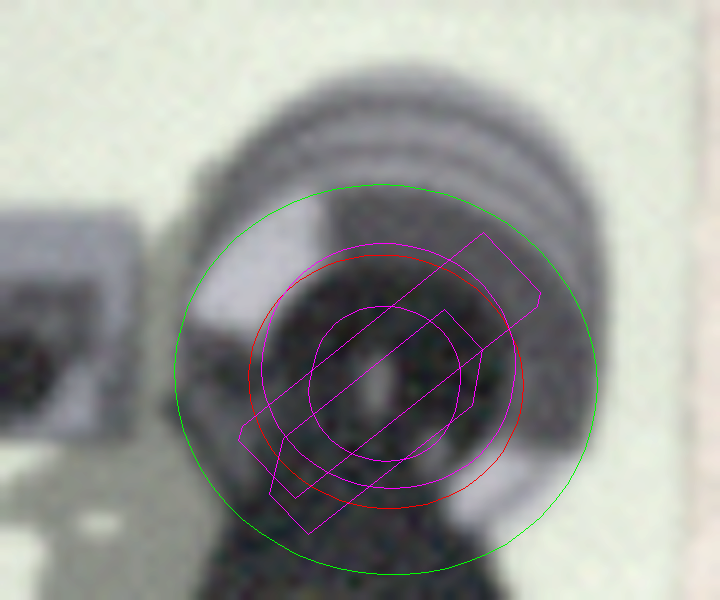

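View pics/ov5_scene.png

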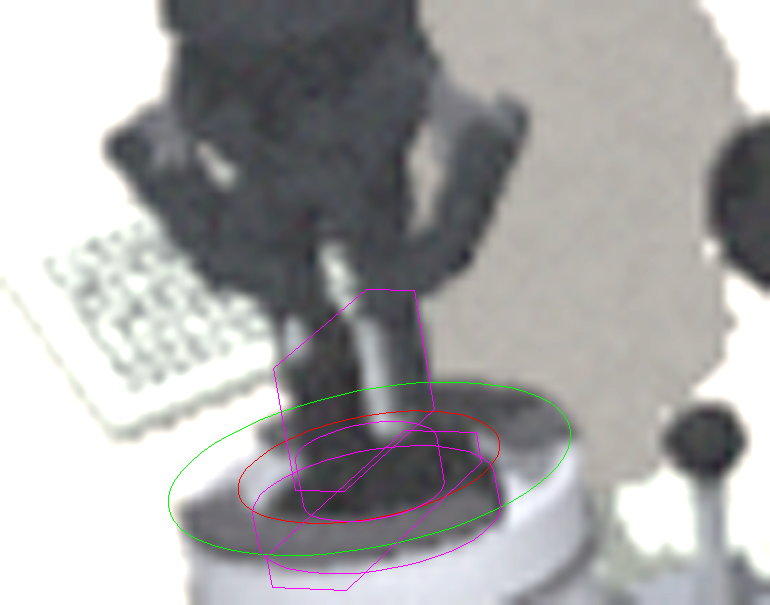

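Call:
{"api": "drive_tool", "payload": {"commands": [[[0,0,0],0],[[0,0,0],0],[[0,0,0],0],[[0,0,0],0],[[0,0,0],0],[[0,0,0],0]], "jaw": 1}}

```text
t: 14.4
eef_pos: [0.5824, 0.008, 0.2087]
tcp_rot: [2.652, 0.962, 0.712]
contact_force: [0.4, 0.0, -0.0]
gripper_width: 0.994
```

Call:
{"api": "drive_tool", "payload": {"commands": [[[0,0,-0.5],0],[[0,0,-2],0],[[0,0,-4],0],[[0,0,-8],0],[[0,0,-12],0],[[0,0,-15],0],[[0,0,-15],0]]}}

```text
t: 14.98
eef_pos: [0.5051, 0.0156, 0.3436]
tcp_rot: [2.646, 0.96, 0.722]
contact_force: [2.1, -0.5, 1.6]
gripper_width: 1.0
```

```bash
python3 -c "
from h import *
ft();print(read_state()['qpos'])
t=get_image('top');s=get_image('scene')
cv2.imwrite('pics/top6.png',t);cv2.imwrite('pics/scene6.png',s)
# overlay expected locked cap
from fitcap_parts import parts
Rm,o=mouth();a=np.linspace(0,2*np.pi,60)
for n,(x0,y0,w,h,k),im in(('top',(190,120,64,50,12),t),('scene',(255,165,70,55,11),s)):
    i=cv2.convertScaleAbs(cv2.resize(im[y0:y0+h,x0:x0+w],None,fx=k,fy=k,interpolation=cv2.INTER_CUBIC),alpha=1.5,beta=25)
    for p in parts[3:]:
        P=(Rm*R.from_euler('z',-np.pi/2)).apply(p+[0,0,.004])+o
        u=(proj(n,P)-[x0,y0]+.5)*k; cv2.polylines(i,[cv2.convexHull(np.round(u).astype(np.int32))],True,(255,0,255),1)
    cv2.imwrite(f'pics/ov6_{n}.png',i)
"
```

```text
mouth F [ 1.6 -2.2  0.3] torque [ 0.28  0.22 -0.  ]
[-0.12181936 -0.20285361 -0.5968349   0.62318991  0.01304445  0.75679088]
```

View pics/ov6_top.png

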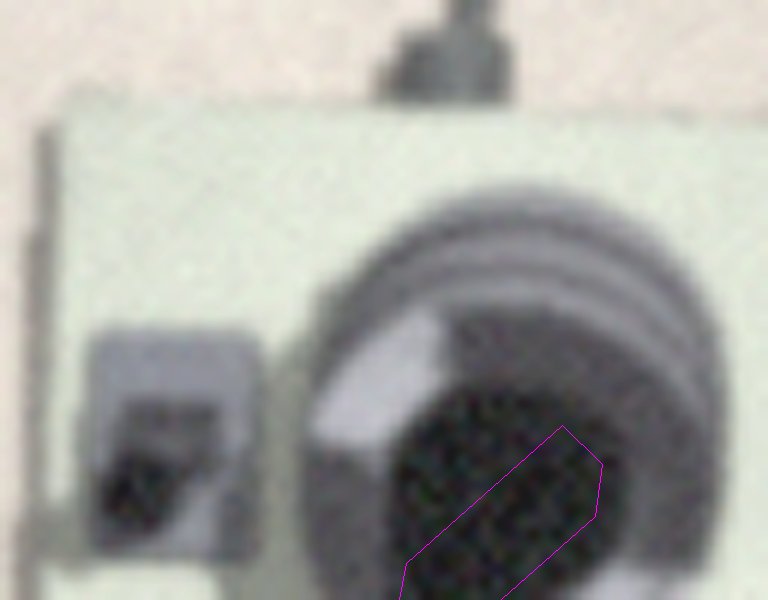

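View pics/ov6_scene.png

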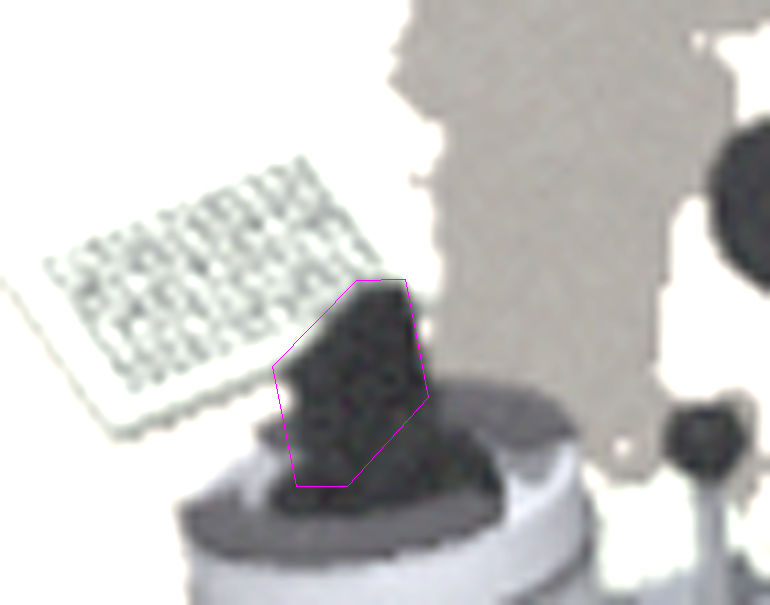

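```bash
python3 -c "
from h import *
go([.53,.118,.28],0)
"
```

```text
t 15.0833 pos [0.5052 0.0155 0.3388] z [ 0.519 -0.051 -0.853] psi 0.7744264564966719 -> shift cm [ 6.17 -8.62  5.79] twist 0.7744264564966716
```

Call:
{"api": "drive_tool", "payload": {"commands": [[[1,-1.5,0],0.1],[[2,-3.2,0],0.2],[[3.2,-5,0.5],0.32],[[4.5,-7,1.5],0.44],[[5.5,-8,3],0.56],[[6.2,-8.6,4.5],0.68],[[6.2,-8.6,5.8],0.78],[[6.2,-8.6,5.8],0.78]], "jaw": 0}}

```text
t: 15.75
eef_pos: [0.5294, 0.1183, 0.2759]
tcp_rot: [2.996, -0.131, 0.833]
contact_force: [-0.4, -0.3, -0.6]
gripper_width: 0.004
```

```bash
python3 -c "
from h import *
go([.55,.118,.155],0)
"
```

```text
t 15.75 pos [0.5294 0.1183 0.2759] z [ 0.514 -0.051 -0.856] psi -0.0857027882955972 -> shift cm [-4.48 -0.22 11.42] twist -0.08570278829559719
```

Call:
{"api": "drive_tool", "payload": {"commands": [[[-1.5,0,2.5],0],[[-3,-0.1,5.5],-0.05],[[-4.4,-0.2,8.5],-0.08],[[-4.5,-0.2,10.5],-0.08],[[-4.5,-0.2,11.4],-0.08],[[-4.5,-0.2,11.4],-0.08]]}}

```text
t: 16.25
eef_pos: [0.5494, 0.1172, 0.1532]
tcp_rot: [2.979, -0.009, 0.82]
contact_force: [-0.2, -0.4, -0.8]
gripper_width: 0.002
```

```bash
python3 -c "
from h import *
go([.645,.118,.157],0)
t=get_image('top');s=get_image('scene')
cv2.imwrite('pics/top7.png',t);cv2.imwrite('pics/scene7.png',s)
crop(t,180,130,60,55,9,'pics/g1.png');crop(s,270,165,70,60,9,'pics/g2.png')
"
```

```text
t 16.25 pos [0.5494 0.1172 0.1532] z [ 0.511 -0.052 -0.858] psi 0.009455427214397407 -> shift cm [ 8.41 -0.25  4.56] twist 0.009455427214397627
```

View pics/g1.png

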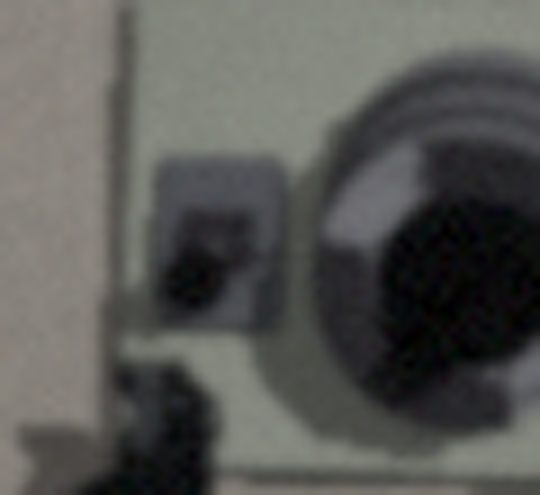

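View pics/g2.png

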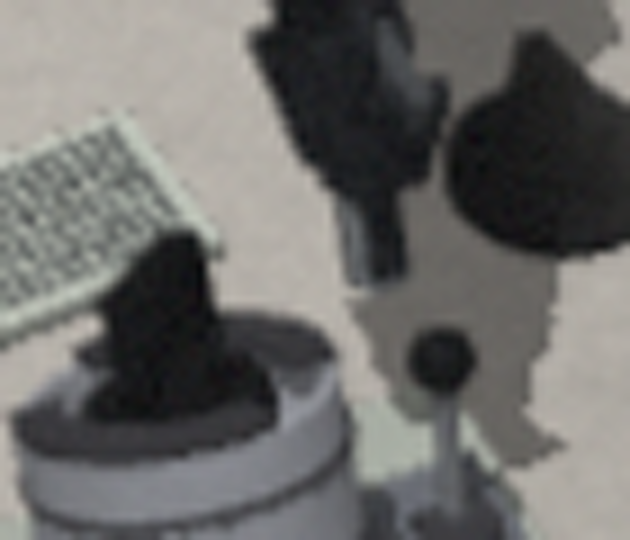

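```bash
python3 -c "
from h import *
print(ray('top',201.3-.3,160.5-.8,.148),ray('top',201.3,160.5,.148))
s=read_state();r=R.from_rotvec(s['tcp_rot']);tip=s['eef_pos']+r.apply([0,0,.019]);print(tip,(proj('top',tip)-[180,130]+.5)*9,(proj('scene',tip)-[270,165]+.5)*9)
"
```

```text
[0.61099958 0.11431147 0.148     ] [0.6081939  0.11327359 0.148     ]
[0.55992967 0.11661974 0.13951021] [[190.2567118  405.59519872]] [[378.38770496 282.76192645]]
```

Call:
{"api": "drive_tool", "payload": {"commands": [[[0.9,-0.05,0.45],0],[[1.9,-0.1,1.0],0],[[2.8,-0.1,1.5],0],[[3.7,-0.15,2.0],0],[[4.6,-0.2,2.5],0],[[5.5,-0.2,3.0],0],[[6.4,-0.2,3.5],0],[[7.2,-0.25,4.0],0]]}}

```text
t: 17.02
eef_pos: [0.6335, 0.1184, 0.1583]
tcp_rot: [2.978, -0.01, 0.825]
contact_force: [-0.5, -0.8, -0.6]
gripper_width: -0.003
```

```bash
python3 -c "
from h import *
go([.645,.118,.157],0);print(read_state()['contact_force'])
t=get_image('top');s=get_image('scene')
cv2.imwrite('pics/top8.png',t);cv2.imwrite('pics/scene8.png',s)
crop(s,270,165,80,70,9,'pics/g3.png')
"
```

```text
t 17.0167 pos [0.6335 0.1184 0.1583] z [ 0.514 -0.051 -0.856] psi 0.008454949846073529 -> shift cm [0.92 0.01 0.71] twist 0.008454949846073312
[-0.45924378 -0.76337057 -0.59101242]
```

View pics/g3.png

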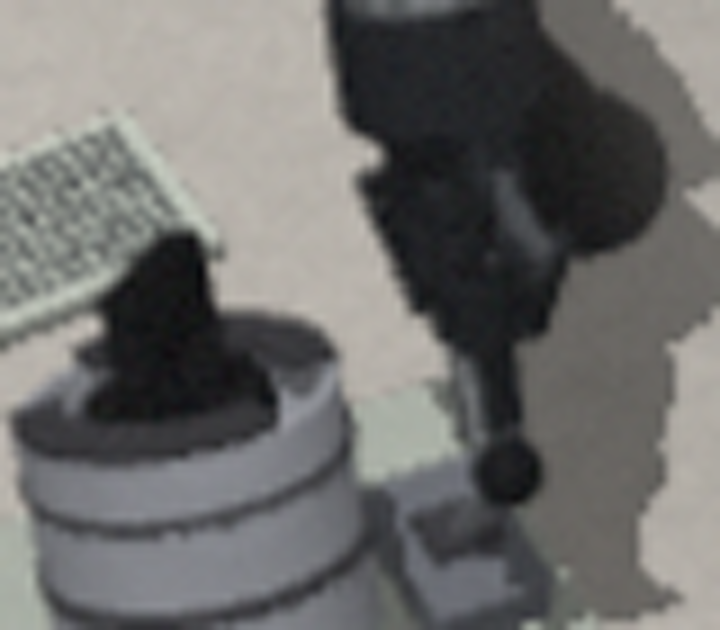

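Call:
{"api": "drive_tool", "payload": {"commands": [[[0.4,0,0.2],0],[[0.8,0,0.5],0],[[1.2,0,0.7],0],[[1.6,0,0.9],0]]}}

```text
t: 17.45
eef_pos: [0.6479, 0.1182, 0.1565]
tcp_rot: [2.981, -0.009, 0.813]
contact_force: [-51.5, 2.2, 37.3]
gripper_width: 0.001
```

```bash
cat > lev.py <<'E'
from h import *
for th in(0.2,.8,.9,1.,1.05):
    q=np.array([-.010+.08*np.sin(th-.5),.108,.072+.08*np.cos(th-.5)]); P=R.from_euler('z',U[2]).apply(q)+[U[0],U[1],0]; print(th,P.round(3),proj('top',P).round(1),proj('scene',P).round(1))
E
python3 lev.py;python3 -c "
from h import *
go([.645,.118,.157],0);print(read_state()['contact_force'])
"
```

```text
0.2 [0.611 0.114 0.148] [[201.1 159.8]] [[318.2 204.9]]
0.8 [0.658 0.112 0.148] [[201.7 146.3]] [[324.6 215.2]]
0.9 [0.665 0.112 0.146] [[201.8 144.3]] [[325.6 217.4]]
1.0 [0.673 0.111 0.142] [[202.  142.4]] [[326.5 219.7]]
1.05 [0.676 0.111 0.14 ] [[202.1 141.5]] [[327.  220.8]]
t 17.45 pos [0.6479 0.1182 0.1565] z [ 0.507 -0.051 -0.86 ] psi 0.009423287294946568 -> shift cm [-0.23  0.03 -0.19] twist 0.009423287294946459
[-51.47037959   2.19538622  37.33429694]
```

Stop reached (force on fingertips). Back off and retreat.

Call:
{"api": "drive_tool", "payload": {"commands": [[[-1,0,-0.6],0],[[-2.5,0,-2],0],[[-4,0,-5],0],[[-5,0,-9],0],[[-5,0,-13],0],[[-5,0,-15],0],[[-5,0,-15],0]]}}

```text
t: 18.03
eef_pos: [0.5294, 0.1263, 0.2654]
tcp_rot: [2.98, -0.008, 0.824]
contact_force: [1.8, 0.3, 0.2]
gripper_width: 0.001
```

```bash
python3 -c "
from h import *
s0=read_state();print(s0['eef_pos'],s0['contact_force'])
t=get_image('top');s=get_image('scene')
cv2.imwrite('pics/top9.png',t);cv2.imwrite('pics/scene9.png',s)
crop(s,270,165,80,70,9,'pics/g4.png');crop(t,186,112,80,75,8,'pics/g5.png')
"
```

```text
[0.52942253 0.12633761 0.26538222] [1.76892252 0.27688409 0.237554  ]
```

View pics/g4.png

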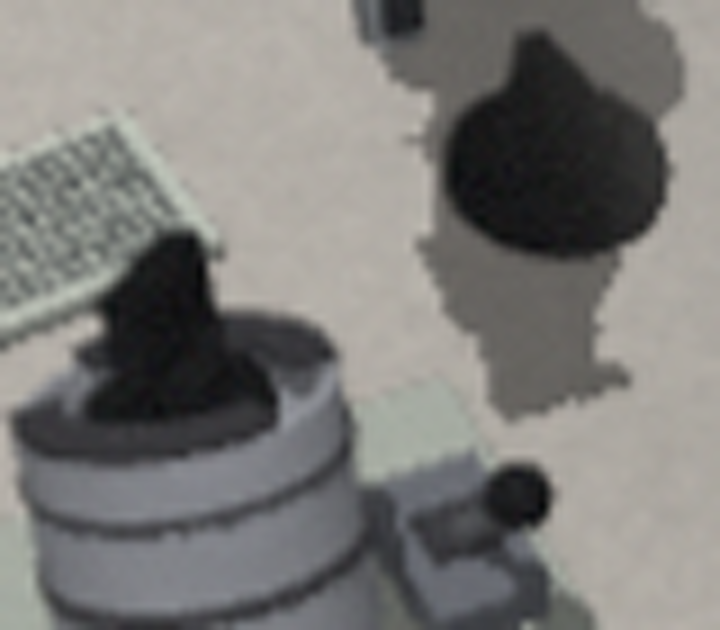

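View pics/g5.png

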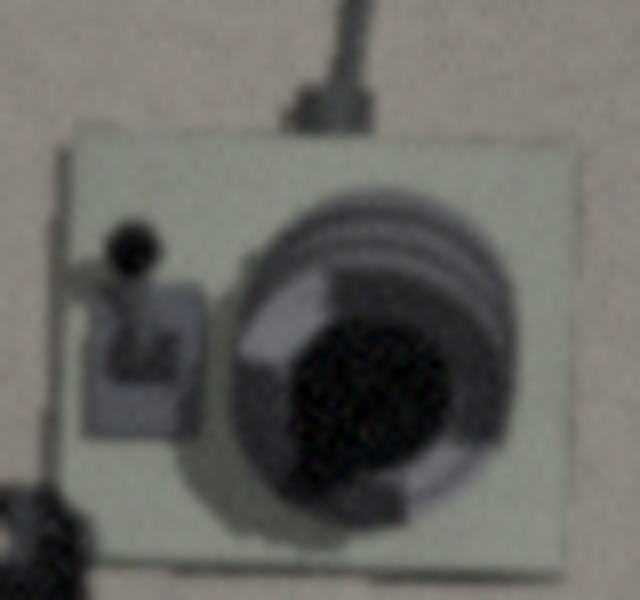

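View pics/scene9.png

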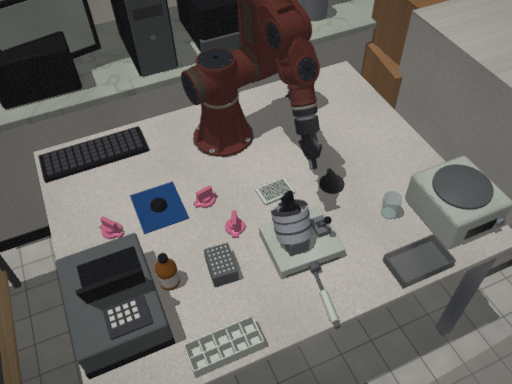

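```bash
python3 -c "
from cell import *
s=read_state();print(s['t'],abs(s['dq']).max());print(job_done())"
```

```text
18.1333 0.0436742442932508
the job is handed in; nothing more can be done
None
```

The cap is locked in the mouth and the run lever is over at the back stop. I handed the job in at about 18 s of the 58 s allowed; no verdict is reported.

- **Tilting the tool:** the move command only shifts the tool and turns it about its own axis. I leaned it the needed 30° by pushing repeatedly against the J4 range limit, high above the bench. J4 read about 2.0219 against the stated limit of 2.02. I took that as rounding in the stated range, but a strict range check could count it against the run.
- **Fitting the cap:** the first try to insert it met the lip at about 73 N. I backed off, moved it about 2 mm towards the robot side, and it went in freely. It then pressed home with about 30 N and turned clockwise to the stop, reading −1.61 rad.
- **Lever:** I pushed it with closed fingers until it met the back stop, at about 64 N on the fingertips. Then I drew the arm clear.

**Last checks:**
- In the pictures the cap's bar matches the predicted locked pose, the lugs are hidden under the lips, and both slots are empty.
- The lever ball is where the model puts it at about 1.0 rad, in both cameras.
- The bystander objects look unmoved, and the arm was clear with only noise-level force readings.
- The two cameras disagreed by about 2 mm throughout. The correction I took from them before insertion was wrong and caused that first contact.

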